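Hang the vial bin on the bench slatwall

TASK

Pick up the blue vial bin by its yellow grip and hang it on the slatwall panel, in the free space between the two grey trays: tilt the bin front-up, feel its steel hook into the groove, then rotate it down until it hangs level with the bumper at its lower back against the panel, and let go. Be gentle, the panel must never be pushed hard, do not tip the bin far over, and leave the bottle, jar and tube rack where they are.

Things in the scene. Friction and masses are not known exactly. Their poses are not given: they have to be found in the camera images.
- bin_grip (a point): Middle of the yellow upright grip rib (10 mm thick in x, 60 wide in y, top 16 mm above this point) of the loose blue open bin, 124 mm above its underside. Bin: 120 mm deep (x), 110 wide (y), walls 55 mm high, back 70; four vials inside; 0.25 to 0.5 kg, balanced under the rib. Axes: z up, +x to the hooked back, -x front. Starts standing on the bench.
- bin_hook (a point): Heel of the bin's steel hook, bin axes: where the underside of the hook's neck meets the flat back, 60 mm behind (+x) and 58 mm below bin_grip, mid-width. Hook 60 mm wide: neck 4 mm thick runs 12 mm out to +x; from its end a tongue, 4 mm thick, 24 mm long, rises leaning 15 degrees away from the bin. A 4 mm rubber bumper on the back, 57 to 65 mm below the heel, keeps the hung bin level.
- bin_tip (a point): Middle of the free end of the hook's tongue, bin axes: 16.2 mm out (+x) and 25.2 mm above bin_hook. The end is 4 mm thick: tilted 35 degrees front-up, its highest corner lies 26 mm ahead of and 13 mm above the heel.
- stand: Fixed steel stand carrying the white slatwall panel, 360 mm long. Origin on the bench below the panel's front face, mid-length; z up, x level, pointing into the panel (the bin hangs on the -x side), y along it. The panel is clamped at an unmeasured height: it and its groove sit anywhere up to 25 mm above or below nominal, and stay put when handled.
- slot (a point): On the panel's front face, mid free space, 150 mm above the bench: where the groove's lower lip would be at NOMINAL panel height. True height: this plus or minus up to 25 mm, to be felt or seen; across and along the panel it is true. Axes as the stand. Free space 194 mm between two grey trays, which reach 65 mm out and stay below the lip but for tube caps 10 mm above it.
- mouth (a point): Nominal lower edge of the upper lip, on the front face, 18 mm above slot (same unknown height error). The groove runs the panel's length: mouth 18 mm high, both lips 6 mm thick, then a cavity 6 to 30 mm behind the face, from 22 mm below to 34 mm above the lower lip. Panel top 38 mm above the lower lip; face reaches 88 mm below it.
- stand_top (a point): Mid-length top of the stand's uprights, 43 mm behind the face, 165 mm up. Way in (never level): bin 35 degrees front-up, heel from 24 mm before the face and 2 below the true lower lip to 11 before, 10 above (3 mm spare); rotate down via 4 before, 6 above at 10 degrees; neck onto the lip; level. Home: bumper on the face, heel 4 to 6 mm before it.
- bottle: Loose amber bottle with a blue cap, 60 mm in diameter, 110 mm high; origin at the centre of its underside. Bystander.
- jar: Loose white jar, 60 mm in diameter, 70 mm high; origin at the centre of its underside. Bystander.
- rack: Loose green tube rack, 50 x 80 mm, 67 mm high with its tubes; origin at the centre of its underside. Bystander.
Mind the look-alikes: they are no part of the job. Of the things like the part that bears bin_grip, leave any that is brown or green; of the rest the smaller one is meant.

How it is judged (in metres and radians):
On the way:
1. the bin, tilted front-up by at least 0.25 rad, has the end of its hook's tongue inside the groove, more than 9 mm behind the panel's face (angle between bin_hook's own z axis and vertical above 0.25 rad and x of bin_tip in the frame of slot between 0.009 and 0.035 m and z of bin_tip in the frame of slot between -0.027 and 0.06 m), for 0.1 s.
At the end, for the whole second after the job is handed in: Bin hangs still between the trays: hook heel 9 mm before to 1 mm behind the panel face, within 29 mm of nominal lip height (covers every panel height), 45 mm of the free space's middle; tongue end over 7 mm behind the face; level within 0.07 rad, square within 0.08 rad (x of bin_hook in the frame of slot between -0.009 and 0.001 m and x of bin_tip in the frame of slot above 0.007 m and z of bin_hook in the frame of slot between -0.029 and 0.029 m and y of bin_hook in the frame of slot between -0.045 and 0.045 m and angle between bin_hook's own z axis and vertical below 0.07 rad and angle between the x axis of bin_hook and the x axis of slot, either way round below 0.08 rad and contact force between bin and stand above 0.5 N and linear speed of bin below 0.02 m/s); the robot touches nothing.
It fails at once if the bin is pushed against the panel or stand with more than 25 N (contact force between bin and stand above 25 N).
It fails at once if the robot itself pushes the panel or stand with more than 25 N (contact force between any of the fingers, the arm and stand above 25 N).
It fails at once if the bin is tipped by more than 1.0 rad (angle between bin_hook's own z axis and vertical above 1 rad).
It fails at once if the bottle, jar or rack is moved by more than 20 mm or tipped by more than 0.3 rad (distance of any of bottle, jar, rack from where it was at the start of the episode above 0.02 m or angle between any of bottle, jar, rack's own z axis and vertical above 0.3 rad).
It also fails if it takes over 72 s, if anything falls off the work surface, if the arm or the gripper's body presses on something with over 40 N, if the wrist force passes 120 N, or if a joint passes its speed limit or range.

ROBOT

A 6-joint arm with a two-finger parallel gripper is mounted at the origin on the work surface. World frame = base frame: x ahead of the robot, y to its left, z up, the work surface at z = 0. Lengths are in mm, angles in rad, forces in N, time in s.
With the tool pointing down it reaches from about 400 to 825 mm from the base axis. Payload 7 kg.
Tool frame: the origin (TCP) lies on the centre line of the jaws, within the pads' length; the fingertips stand 11 mm ahead of it and the grasp point (between the pads) lies 8 mm behind it; z points along the fingers, x is the direction in which the jaws open and shut, and the axes are right-handed (so a half turn about z gives the same grasp; the last joint's range is limited). The gripper opens to 88 mm and grips with 3 to 60 N. Pads are 19 mm wide; open, the fingers measure 130 mm over their backs; the gripper's body (78 mm by 193 mm) begins 47 mm behind the grasp point.
Start: joints at [1.562, 0.359, 0.012, 0, -1.224, -0.288], TCP at [197.421, 645.461, 237.561] pointing down, gripper open.
Joint ranges: [-3.07, 3.07], [-1.43, 2.12], [-1.02, 1.25], [-3.03, 1.67], [-3.05, -0], [-3.03, 3.03]. Speed limits (rad/s): [2.39, 2.39, 3.01, 3.14, 3.14, 3.14].

INTERFACE

Orientations are given as a rotation vector (axis times angle).
In Python, from plant import arm gives the robot as it stands. The module is installed in compiled form; this text tells all that it offers.
- The arm moves only by the tool move_arm, never from a script. Its arguments are lists of equal length, an entry for each row: "jaw": the opening, from 0 (shut) to 1 (fully open); "offset": the shift along the tool's x, y, z in cm, a list of three; "turn": the turn, a rotation vector about the tool's x, y, z in rad, a list of three. A call has 1 to 20 rows; each row is the pose to reach, as a shift and turn from the pose commanded when the call began, along the tool's axes at that moment; what a row does not reach only later rows make up. A row lasts 1/10 s, in which the tool goes at most 50 mm and 8.59 degrees, less where a joint would pass 70% of its speed; a pose out of reach is approached as far as the arm can. A call with a gripper value outside its range is refused whole. The fingers move at their own pace and stop on an object; "squeeze" is the grip in N (left out, the last holds). Time passes only in rows, so rows that repeat a pose let the fingers close. It gives the time, the measured TCP pose, the force and the opening at its end, in the units of the state.
- arm.state(): the state, without advancing time (a new reading comes with each control period).
- arm.get_image(name): name is "scene" or "side" or "wrist"; returns the picture (400x640x3 uint8, blue, green, red); there is no depth.
- arm.camera_model(name): a dict with "camera_matrix" (3x3 intrinsics, pixels), "rvec" (rotation vector, rad) and "tvec" (3), from world to camera coordinates, as OpenCV has them; the wrist camera has in their place "mount" (4x4, takes a point from camera to tool coordinates, whose origin is the TCP and whose axes are the tool frame's). Camera axes: x right, y down, z forward; pixel columns grow to the right and rows downward; lengths in mm; the calibration is good to about 2 mm. The wrist camera is an equidistant fisheye: a pixel r from the principal point sees the ray r / f radians off the axis. A picture is of the moment at which its call begins: read the wrist's pose just before it. camera_model takes no time and is no camera call.
- arm.hand_in(): hands the job in, once; it reports no verdict.
The state is a dict: "time_s": time; "qpos": joint angles; "qd": joint speeds; "tau": joint torques, N m; "tcp_pos": TCP position; "tcp_rot": TCP orientation; "ft_force": force on the tool from outside, world axes, zero at the start; "torque": the same for the moment, N m; "finger_gap": opening from 0.0 (shut) to 1.0 (fully open).
Only numpy, scipy, OpenCV 4.12 (cv2) and the standard library are available. Lean on these libraries where they do the work, as an engineer would, in place of code of your own. Each camera call takes 0.05 s, during which the arm holds its last target. There are 200 camera calls.

## Working session

There is one attempt and no reset: what is moved stays moved. The work goes in short steps, Python scripts to look and compute and a tool call to move; the robot and the scene stay as the last step left them, time stands still between calls to the robot, and variables do not carry over. Pictures are saved under pics/ and viewed, about 8 in all and at most 12, crops included, and the job is handed in when it is done.

Besides the shell and the picture viewer there is one more tool, called after "Request:" as a command line: name --argument value ..., lists and objects as JSON in quotes. move_arm: Moves the arm, as the interface text tells. Its arguments: {"type":"object","properties":{"jaw":{"type":"array"},"offset":{"type":"array"},"turn":{"type":"array"},"squeeze":{"type":"number"}},"required":["jaw","offset","turn"]}

```bash
mkdir -p pics; cat > h.py <<'E'
import numpy as np, cv2
from scipy.spatial.transform import Rotation as R
from plant import arm
def snap(n,f):
    im=arm.get_image(n); cv2.imwrite(f'pics/{f}.png',im); return im
def ray(n,u,v,st=None):
    m=arm.camera_model(n); K=np.array(m['camera_matrix'],float)
    if n=='wrist':
        st=st or arm.state()
        x=(u-K[0,2])/K[0,0]; y=(v-K[1,2])/K[1,1]; r=np.hypot(x,y)
        d=np.array([x/r*np.sin(r),y/r*np.sin(r),np.cos(r)]) if r>1e-9 else np.array([0,0,1.])
        M=np.array(m['mount']); Rt=R.from_rotvec(st['tcp_rot']).as_matrix()
        return np.array(st['tcp_pos'])+Rt@M[:3,3], Rt@M[:3,:3]@d
    Rc=R.from_rotvec(np.ravel(m['rvec'])).as_matrix(); t=np.ravel(m['tvec'])
    return -Rc.T@t, Rc.T@np.array([(u-K[0,2])/K[0,0],(v-K[1,2])/K[1,1],1])
def onz(n,u,v,z,st=None):
    o,d=ray(n,u,v,st); return o+d*(z-o[2])/d[2]
def tri(a,b):
    (o1,d1),(o2,d2)=a,b; d1=d1/np.linalg.norm(d1); d2=d2/np.linalg.norm(d2)
    s=np.linalg.lstsq(np.c_[d1,-d2],o2-o1,rcond=None)[0]
    p,q=o1+s[0]*d1,o2+s[1]*d2; return (p+q)/2,np.linalg.norm(p-q)
def proj(n,P):
    m=arm.camera_model(n); return cv2.projectPoints(np.float64(P).reshape(-1,1,3),np.float64(m['rvec']),np.float64(m['tvec']),np.float64(m['camera_matrix']),None)[0].reshape(-1,2)
E
python3 - <<'E'
from h import *
print(arm.state())
for n in('scene','side','wrist'):
    snap(n,n+'0'); print(n,arm.camera_model(n))
E
```

```text
{'time_s': 0.0, 'qpos': array([ 1.56211228e+00,  3.59379307e-01,  1.10565334e-02, -3.72735841e-04,
       -1.22415042e+00, -2.88073396e-01]), 'qd': array([ 0.00084196, -0.00131496,  0.00036849,  0.00037991, -0.00110301,
       -0.00101748]), 'tau': array([-1.34668764e-03, -5.82711196e+01,  2.93064219e+01,  6.99761957e+00,
        7.26358965e-03, -1.56433121e-04]), 'tcp_pos': array([197.27997233, 645.00914804, 236.62252475]), 'tcp_rot': array([ 1.86769871e+00, -2.52452086e+00,  1.77173574e-03]), 'ft_force': array([ 0.30454558, -0.86573731,  0.61045504]), 'torque': array([-0.04593879,  0.08797185, -0.01963001]), 'finger_gap': 1.0013811462716433}
scene {'camera_matrix': array([[375.82397381,   0.        , 320.8169986 ],
       [  0.        , 375.82397381, 193.86023545],
       [  0.        ,   0.        ,   1.        ]]), 'rvec': array([ 0.81630153,  2.58452397, -1.1001969 ]), 'tvec': array([ 502.61943461,  -59.26086489, 1370.24127593])}
side {'camera_matrix': array([[444.86255363,   0.        , 316.44733164],
       [  0.        , 444.86255363, 204.84663024],
       [  0.        ,   0.        ,   1.        ]]), 'rvec': array([ 2.14899916, -0.54308109,  0.30622567]), 'tvec': array([-552.38850844,  177.43091151, 1211.01270595])}
wrist {'camera_matrix': array([[309.70691629,   0.        , 316.92296039],
       [  0.        , 309.70691629, 195.15102769],
       [  0.        ,   0.        ,   1.        ]]), 'mount': array([[ 9.99999897e-01, -3.96556746e-04,  2.20127700e-04,
         1.16450454e+00],
       [ 3.24720157e-04,  9.64810257e-01,  2.62946882e-01,
        -7.03439868e+01],
       [-3.16654823e-04, -2.62946784e-01,  9.64810286e-01,
        -1.46607179e+02],
       [ 0.00000000e+00,  0.00000000e+00,  0.00000000e+00,
         1.00000000e+00]])}
```

View pics/scene0.png

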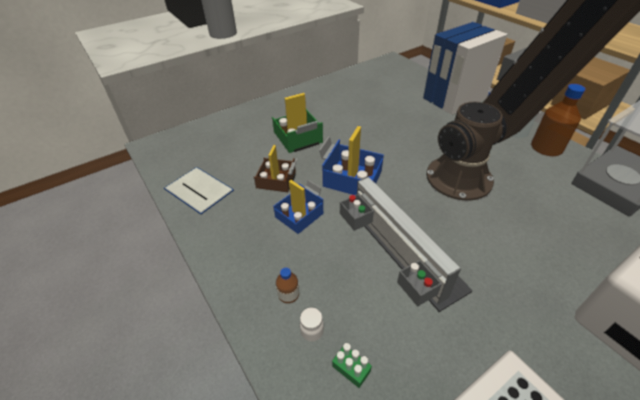

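View pics/side0.png

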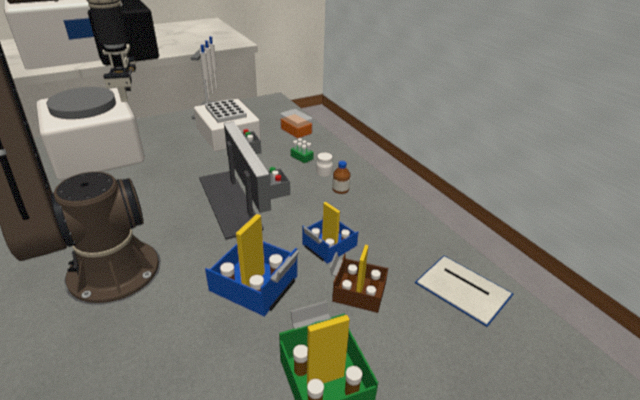

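Candidates are: green bin (scene 298,128), brown bin (275,172), large blue bin (352,165) and small blue bin (298,208). Brown and green are excluded, so the smaller blue one at scene (298,208) / side (330,235) is meant. I'll confirm it in an enlarged crop.

```bash
python3 - <<'E'
from h import *
a=cv2.imread('pics/scene0.png')[120:310,250:480]; b=cv2.imread('pics/side0.png')[110:310,190:400]
a=cv2.resize(a,None,fx=3.4,fy=3.4,interpolation=3); b=cv2.resize(b,None,fx=2.8,fy=2.8,interpolation=3)
print(a.shape,b.shape)
cv2.imwrite('pics/cropA.png',a[:600,:800]); cv2.imwrite('pics/cropB.png',b)
# yellow blobs
for n in('scene','side'):
    im=cv2.imread(f'pics/{n}0.png'); h=cv2.cvtColor(im,cv2.COLOR_BGR2HSV)
    for nm,lo,hi in(('yel',(20,110,80),(32,255,255)),('blue',(105,150,60),(125,255,255))):
        m=cv2.inRange(h,lo,hi); c,_=cv2.findContours(m,0,2)
        for k in c:
            if cv2.contourArea(k)>60: print(n,nm,cv2.boundingRect(k),cv2.contourArea(k),cv2.approxPolyDP(k,3,True).reshape(-1,2).tolist() if nm=='yel' else '')
E
```

```text
(646, 782, 3) (560, 588, 3)
scene yel (288, 179, 17, 37) 353.5 [[290, 179], [293, 210], [303, 215], [303, 188]]
scene yel (268, 145, 11, 34) 202.0 [[273, 145], [268, 158], [271, 176], [276, 178], [278, 165]]
scene yel (348, 126, 13, 50) 401.0 [[359, 126], [349, 139], [351, 175], [357, 168]]
scene yel (285, 93, 22, 37) 586.0 [[304, 93], [285, 97], [287, 129], [306, 122]]
scene blue (275, 191, 47, 41) 545.5 
scene blue (359, 151, 24, 30) 209.5 
scene blue (323, 141, 36, 53) 726.0 
scene blue (566, 84, 19, 14) 174.0 
scene blue (437, 23, 54, 21) 470.0 
scene blue (479, 0, 40, 7) 116.0 
side yel (306, 315, 44, 68) 2234.5 [[347, 315], [307, 327], [307, 382], [314, 377], [324, 382], [343, 375]]
side yel (356, 244, 13, 49) 271.0 [[366, 244], [358, 267], [358, 292], [364, 280]]
side yel (236, 214, 28, 72) 1330.5 [[259, 214], [236, 232], [242, 282], [248, 285], [252, 274], [263, 273]]
side yel (322, 202, 18, 42) 504.5 [[324, 202], [323, 238], [331, 237], [335, 243], [339, 211]]
side blue (206, 242, 91, 74) 2569.5 
side blue (303, 223, 55, 40) 752.0 
side blue (65, 19, 28, 20) 366.5
```

View pics/cropA.png

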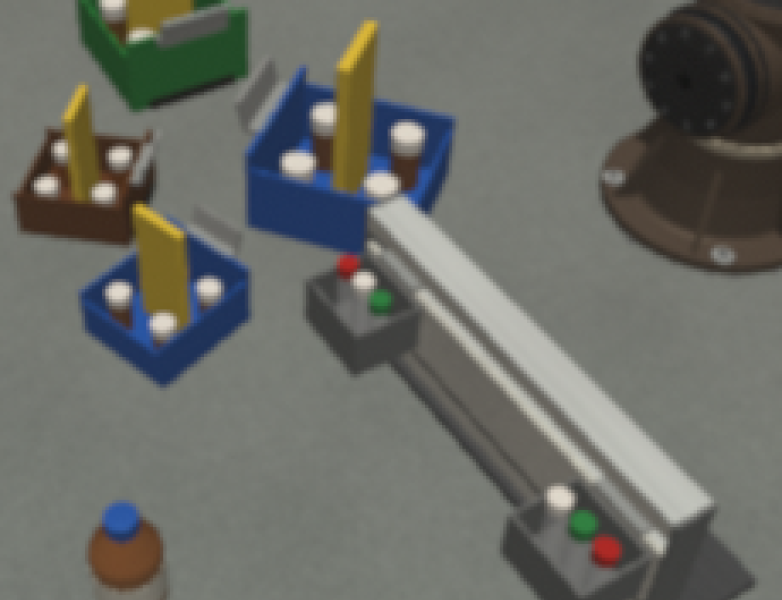

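View pics/cropB.png

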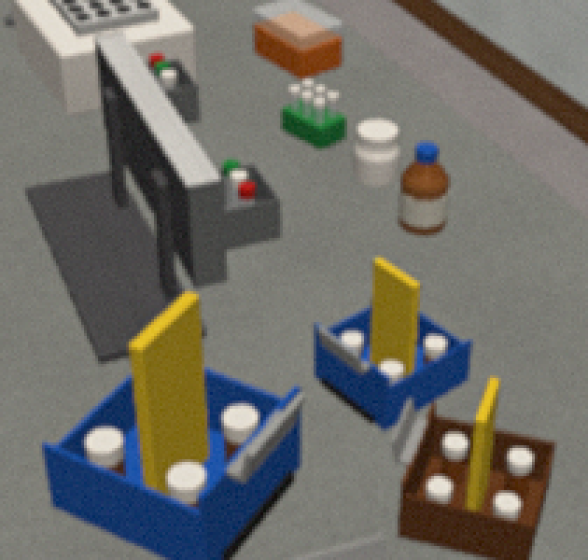

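The crop confirms it: the small blue bin (crop A 165,300) has its hook at its upper-right side, and the panel's trays face the bottle side. Next I locate the rib top and the panel.

```bash
python3 - <<'E'
from h import *
np.set_printoptions(precision=1,suppress=True)
A=lambda u,v:(250+u/3.4,120+v/3.4); B=lambda u,v:(190+u/2.8,110+v/2.8)
print('cams',ray('scene',320,200)[0],ray('side',320,200)[0])
print('scene rib',[onz('scene',*A(*p),140) for p in((136,206),(186,238))])
print('side rib',[onz('side',*B(*p),140) for p in((376,260),(418,284))])
P={k:tri(ray('scene',*A(*a)),ray('side',*B(*b))) for k,a,b in(
 ('fnear',(369,208),(220,178)),('ffar',(668,522),(122,38)),('bnear',(400,195),(190,190)),('bfar',(715,503),(97,42)))}
for k,v in P.items(): print(k,v)
print('hook scene z~90',[onz('scene',*A(*p),91) for p in((190,207),(241,240))],'side',[onz('side',*B(*p),91) for p in((318,325),(367,355))])
for nm,p,z in(('bottle',(125,600),0),('cap',(121,512),110)): print(nm,onz('scene',*A(*p),z))
print('jar',onz('scene',311,315,70),'rack',onz('scene',352,362,60))
print('bluebig ribtop scene',onz('scene',354,132,180))
print('brown', onz('scene',273,172,40))
E
```

```text
cams [981.9 566.  921.6] [   42.3 -1023.8   867.9]
scene rib [array([ 580.7, -207.7,  140. ]), array([ 566.5, -145.5,  140. ])]
side rib [array([ 565.7, -158.2,  140. ]), array([ 582.2, -211.7,  140. ])]
fnear (array([453.6, -33.1, 198.7]), np.float64(0.8450757016397911))
ffar (array([482.3, 321.6, 193.2]), np.float64(0.5958500941245947))
bnear (array([419.8, -33.9, 194.9]), np.float64(2.1347293718468965))
bfar (array([449.4, 328.5, 193.6]), np.float64(6.669887294860393))
hook scene z~90 [array([ 513.7, -224.4,   91. ]), array([ 499.9, -157.5,   91. ])] side [array([ 494.6, -169.4,   91. ]), array([ 515.1, -232.1,   91. ])]
bottle [763.   55.3   0. ]
cap [753.3  50.6 110. ]
jar [757.3 172.   70. ] rack [742.2 315.4  60. ]
bluebig ribtop scene [ 296.3 -251.4  180. ]
brown [ 555.1 -381.8   40. ]
```

```bash
cat >> h.py <<'E'
import json,os
def cmd():
    if os.path.exists('cmd.json'):
        c=json.load(open('cmd.json')); return np.array(c[0]),R.from_rotvec(c[1])
    q=R.from_rotvec(arm.state()['tcp_rot']); return np.array([197.421,645.461,237.561]),q
def did(off,turn):   # record the last row sent
    p,q=cmd(); p2=p+q.apply(np.array(off)*10); q2=q*R.from_rotvec(turn)
    json.dump([p2.tolist(),q2.as_rotvec().tolist()],open('cmd.json','w'))
    st=arm.state(); print('t',round(st['time_s'],2),'cmd',p2.round(1),'meas',np.round(st['tcp_pos'],1),'f',np.round(st['ft_force'],1),'tq',np.round(st['torque'],2),'gap',round(st['finger_gap'],3), 'rot err deg',np.round(np.degrees((q2.inv()*R.from_rotvec(st['tcp_rot'])).as_rotvec()),2))
def toolrot(yaw,tilt=0): # tool x at yaw deg, tool z down, tilted front-up by tilt deg
    x=np.array([np.cos(np.radians(yaw)),np.sin(np.radians(yaw)),0]); z=np.array([0,0,-1.]); y=np.cross(z,x)
    return R.from_matrix(np.c_[x,y,z])*R.from_rotvec([0,-np.radians(tilt),0])
def go(pos,rot):
    p,q=cmd(); print('offset cm',q.inv().apply(np.array(pos)-p).round(2)/10,'turn',(q.inv()*rot).as_rotvec().round(4))
    return q
E
python3 - <<'E'
from h import *
go([197,645,330],toolrot(253)); go([400,200,340],toolrot(223));go([574,-181,330],toolrot(193))
E
```

```text
offset cm [ 0.069  0.025 -9.244] turn [-0.0001 -0.0013 -0.0002]
offset cm [ 36.685 -32.404 -10.191] turn [-5.000e-04 -1.200e-03  5.234e-01]
offset cm [ 68.028 -60.187  -9.146] turn [-8.000e-04 -1.100e-03  1.047e+00]
```

Request:
move_arm --jaw '[1,1,1,1,1,1,1,1,1,1,1,1,1,1,1,1,1,1,1,1]' --offset '[[0,0,-4],[0,0,-8],[4,-3.5,-9.5],[8,-7,-9.5],[12,-10.5,-10],[16,-14,-10],[20,-17.5,-10],[24,-21,-10],[28,-24.5,-10],[32,-28,-10],[36,-31.8,-10],[40,-35.4,-10],[44,-39,-10],[48,-42.5,-10],[52,-46,-10],[56,-49.5,-10],[60,-53,-10],[64,-56.6,-9.5],[68,-60.2,-9.2],[68,-60.2,-9.2]]' --turn '[[0,0,0],[0,0,0],[0,0,0.06],[0,0,0.12],[0,0,0.18],[0,0,0.24],[0,0,0.3],[0,0,0.36],[0,0,0.42],[0,0,0.48],[0,0,0.54],[0,0,0.6],[0,0,0.66],[0,0,0.72],[0,0,0.78],[0,0,0.84],[0,0,0.9],[0,0,0.96],[0,0,1.05],[0,0,1.05]]'

```text
time_s: 2.15
tcp_pos: [570.2, -173.5, 329.9]
tcp_rot: [0.346, -3.122, -0.0]
ft_force: [0.8, 0.9, 0.9]
finger_gap: 1.0
```

```bash
python3 - <<'E'
from h import *
did([68,-60.2,-9.2],[0,0,1.05])
snap('wrist','wrist1')
E
```

```text
t 2.15 cmd [-334.3  -90.8  329.5] meas [ 570.2 -173.5  329.9] f [0.8 0.9 0.9] tq [ 0.25 -0.19 -0.02] gap 1.0 rot err deg [  0.     0.   -60.16]
```

View pics/wrist1.png

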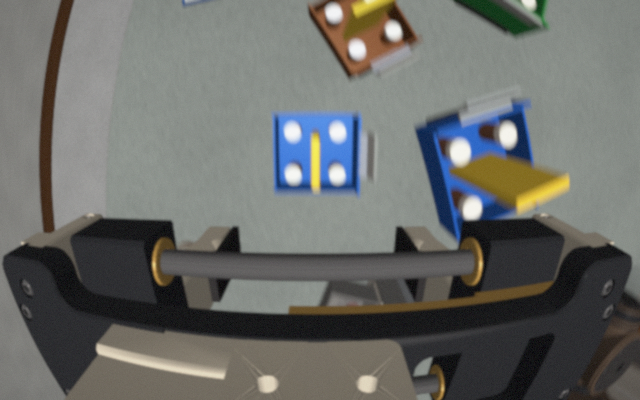

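```bash
python3 - <<'E'
from h import *
np.set_printoptions(precision=1,suppress=True)
q0=R.from_rotvec([1.86769871,-2.52452086,1.77e-3])
p=np.array([197.421,645.461,237.561])+q0.apply([680,-602,-92]); q=q0*R.from_rotvec([0,0,1.05])
json.dump([p.tolist(),q.as_rotvec().tolist()],open('cmd.json','w'))
did([0,0,0],[0,0,0])
im=cv2.imread('pics/wrist1.png'); h=cv2.cvtColor(im,cv2.COLOR_BGR2HSV)
for nm,lo,hi in(('yel',(20,110,80),(34,255,255)),('blue',(105,130,60),(125,255,255))):
    m=cv2.inRange(h,lo,hi); c,_=cv2.findContours(m,0,2)
    for k in c:
        if cv2.contourArea(k)>60: print(nm,cv2.boundingRect(k),cv2.minAreaRect(k))
for p in((316,133),(316,190)): print(onz('wrist',*p,140))
for p in((276,113),(358,113),(361,192),(277,192)): print(onz('wrist',*p,62))
print('cam',ray('wrist',316,160))
E
```

```text
t 2.2 cmd [ 574.2 -180.7  330.8] meas [ 572.  -178.8  327.9] f [ 5.  -2.5  2.8] tq [-0.4 -0.9 -0. ] gap 0.998 rot err deg [-0.   0.1  0.2]
yel (451, 156, 118, 55) ((508.29913330078125, 182.3597412109375), (116.17423248291016, 47.021385192871094), 17.281496047973633)
yel (312, 134, 8, 54) ((315.4999694824219, 160.49998474121094), (6.999999046325684, 52.99999237060547), 0.0)
yel (344, 0, 51, 39) ((365.5726318359375, 11.988058090209961), (28.270811080932617, 61.47853469848633), 62.241458892822266)
blue (273, 115, 88, 78) ((315.95489501953125, 152.98101806640625), (87.16741180419922, 76.53280639648438), 1.0416266918182373)
blue (417, 104, 116, 137) ((483.5334777832031, 170.17184448242188), (122.42305755615234, 109.69395446777344), 75.154541015625)
[ 582.4 -227.6  140. ]
[ 568.6 -165.9  140. ]
[ 638.9 -237.9   62. ]
[ 533.  -261.6   62. ]
[ 502.8 -157.5   62. ]
[ 616.3 -132.1   62. ]
cam (array([ 587.3, -248.4,  474.6]), array([-0. ,  0.1, -1. ]))
```

Request:
move_arm --jaw '[1,1,1,1]' --offset '[[0,-0.5,3],[0,-1,6],[0,-1,6],[0,-1,6]]' --turn '[[0,0,0],[0,0,0],[0,0,0],[0,0,0]]'

```text
time_s: 2.6
tcp_pos: [572.0, -181.2, 270.4]
tcp_rot: [0.351, -3.121, 0.001]
ft_force: [0.0, -0.4, 0.9]
finger_gap: 1.0
```

```bash
cat > rib.py <<'E'
from h import *
import sys
np.set_printoptions(precision=1,suppress=True)
st=arm.state(); im=snap('wrist',sys.argv[1]); h=cv2.cvtColor(im,cv2.COLOR_BGR2HSV)
m=cv2.inRange(h,(20,110,80),(34,255,255)); m[:, :230]=0; m[:,400:]=0; m[:60]=0
k=max(cv2.findContours(m,0,2)[0],key=cv2.contourArea); print(cv2.boundingRect(k),cv2.minAreaRect(k))
x,y,w,hh=cv2.boundingRect(k)
P=[onz('wrist',*p,140,st) for p in((x+w/2-.5,y-.5),(x+w/2-.5,y+hh-.5))]; print(P,np.mean(P,0))
q=k.reshape(-1,2); rot=R.from_rotvec(st['tcp_rot'])
print('bin x yaw from rib ends',np.degrees(np.arctan2(*(P[1]-P[0])[:2][::-1]))+90, 'tool yaw',np.degrees(np.arctan2(*rot.apply([1,0,0])[:2][::-1])))
E
python3 -c "
from h import *
did([0,-1,6],[0,0,0])"; python3 rib.py wrist2
```

```text
t 2.6 cmd [ 576.4 -190.6  270.8] meas [ 572.  -181.2  270.4] f [ 0.  -0.4  0.9] tq [ 0.09 -0.07  0.  ] gap 1.0 rot err deg [-0.07  0.03 -0.01]
(310, 144, 11, 75) ((315.0, 181.0), (74.0, 10.0), 90.0)
[array([ 582.4, -224. ,  140. ]), array([ 566.8, -154.9,  140. ])] [ 574.6 -189.5  140. ]
bin x yaw from rib ends 192.73794837983928 tool yaw -167.16028389363987
```

Request:
move_arm --jaw '[1,1,1,1,1,1,1,1]' --offset '[[0,-0.1,3],[0,-0.2,6],[-0.1,-0.3,9],[-0.1,-0.3,12],[-0.1,-0.3,14],[-0.1,-0.3,15.3],[-0.1,-0.3,15.3],[-0.1,-0.3,15.3]]' --turn '[[0,0,0],[0,0,0],[0,0,0],[0,0,0],[0,0,0],[0,0,0],[0,0,0],[0,0,0]]'

```text
time_s: 3.45
tcp_pos: [574.8, -183.7, 118.7]
tcp_rot: [-0.352, 3.12, -0.001]
ft_force: [-0.0, 0.3, 0.9]
finger_gap: 1.003
```

```bash
python3 - <<'E'
from h import *
st=arm.state(); print(st['tcp_pos'],st['ft_force'])
a=cv2.resize(snap('side','sideG')[150:300,260:400],None,fx=4,fy=4,interpolation=3)
b=cv2.resize(snap('scene','sceneG')[120:240,240:340],None,fx=5,fy=5,interpolation=3)
H=600; c=np.zeros((600,800,3),np.uint8); a=cv2.resize(a,(400,430)); b=cv2.resize(b,(390,468)); c[:430,:400]=a; c[:468,405:795]=b
cv2.imwrite('pics/grasp.png',c)
E
```

```text
[ 574.80229289 -183.7111541   118.67251602] [-0.0352115   0.29971239  0.86501079]
```

View pics/grasp.png

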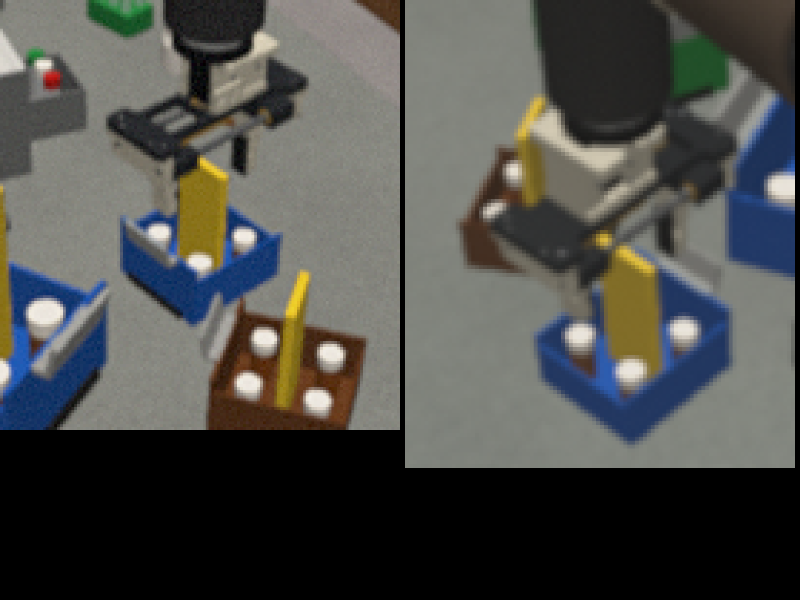

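The fingers straddle the small blue bin's rib: side crop about (180,190), scene crop about (590,280). Closing.

Request:
move_arm --jaw '[0.6,0.4,0.25,0.15,0.05,0,0,0,0]' --offset '[[0,0,0],[0,0,0],[0,0,0],[0,0,0],[0,0,0],[0,0,0],[0,0,0],[0,0,0],[0,0,0]]' --turn '[[0,0,0],[0,0,0],[0,0,0],[0,0,0],[0,0,0],[0,0,0],[0,0,0],[0,0,0],[0,0,0]]' --squeeze 45

```text
time_s: 4.45
tcp_pos: [573.7, -183.8, 117.1]
tcp_rot: [0.351, -3.122, -0.0]
ft_force: [-0.3, 0.3, 0.1]
finger_gap: 0.241
```

Request:
move_arm --jaw '[0,0,0,0,0,0,0,0,0,0]' --offset '[[0,0,-0.5],[0,0,-1],[0,0,-2],[0,0,-4],[0,0,-6],[0,0,-8],[0,0,-9],[0,0,-10],[0,0,-10],[0,0,-10]]' --turn '[[0,0,0],[0,0,0],[0,0,0],[0,0,0],[0,0,0],[0,0,0],[0,0,0],[0,0,0],[0,0,0],[0,0,0]]'

```text
time_s: 5.45
tcp_pos: [573.3, -183.7, 216.5]
tcp_rot: [0.351, -3.121, -0.001]
ft_force: [0.2, 1.3, -3.0]
finger_gap: 0.113
```

```bash
rm cmd.json; python3 - <<'E'
from h import *
st=arm.state(); json.dump([list(st['tcp_pos']),list(st['tcp_rot'])],open('cmd.json','w')); did([0,0,0],[0,0,0])
for n in('side','scene'):
    im=snap(n,n+'L'); h=cv2.cvtColor(im,cv2.COLOR_BGR2HSV)
c=np.zeros((420,780,3),np.uint8)
print(proj('side',st['tcp_pos']),proj('scene',st['tcp_pos']))
E
```

```text
t 5.45 cmd [ 573.3 -183.7  216.5] meas [ 573.3 -183.7  216.5] f [ 0.2  1.3 -3. ] tq [ 0.1  -0.02 -0.02] gap 0.113 rot err deg [0. 0. 0.]
[[332.46249892 183.80202277]] [[294.44909081 164.74145013]]
```

```bash
python3 - <<'E'
from h import *
a=cv2.imread('pics/sideL.png')[150:260,270:390]; b=cv2.imread('pics/sceneL.png')[130:240,240:340]
a=cv2.resize(a,(480,440),interpolation=3)[:,40:440]; b=cv2.resize(b,(400,440),interpolation=3)
cv2.imwrite('pics/lift.png',np.hstack([a,b]))
E
```

```text
(no output)
```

View pics/lift.png

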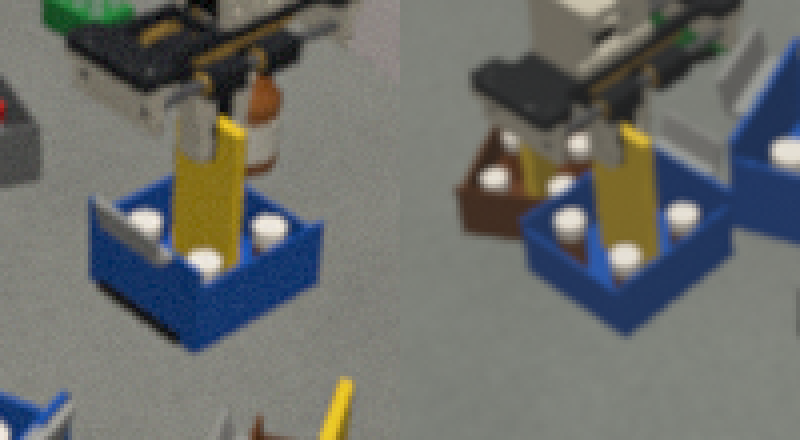

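```bash
python3 - <<'E'
from h import *
np.set_printoptions(precision=1,suppress=True)
st=arm.state(); q=R.from_rotvec(st['tcp_rot']); t=np.array(st['tcp_pos'])
x=q.apply([1,0,0]); y=-q.apply([0,1,0]); z=-q.apply([0,0,1]); B=np.c_[x,y,z]
pts={'bot':[(sx*60,sy*55,-124) for sx in(1,-1) for sy in(1,-1)],'backtop':[(60,55,-54),(60,-55,-54)],'fronttop':[(-60,55,-69),(-60,-55,-69)],'ribtop':[(0,30,16),(0,-30,16)],'tongue':[(76,30,-32),(76,-30,-32)]}
for d in(0,10):
  for n in('side','scene'):
    print(d,n)
    for k,v in pts.items():
        P=[t+z*(8-1.1-d)+B@np.array(p) for p in v]; uv=proj(n,P)
        if n=='side': L=np.c_[(uv[:,0]-270)*4-40,(uv[:,1]-150)*4]
        else: L=np.c_[(uv[:,0]-240)*4+400,(uv[:,1]-130)*4]
        print('  ',k,L.tolist() if 0 else L.round().astype(int).tolist())
E
```

```text
0 side
   bot [[193, 349], [87, 272], [317, 278], [210, 208]]
   backtop [[198, 266], [87, 190]]
   fronttop [[324, 215], [214, 146]]
   ribtop [[243, 126], [180, 88]]
   tongue [[154, 230], [93, 189]]
0 scene
   bot [[633, 185], [731, 246], [525, 262], [623, 330]]
   backtop [[627, 119], [730, 180]]
   fronttop [[516, 210], [618, 278]]
   ribtop [[587, 98], [645, 132]]
   tongue [[663, 101], [719, 133]]
10 side
   bot [[193, 360], [87, 283], [316, 289], [210, 219]]
   backtop [[197, 278], [87, 202]]
   fronttop [[323, 226], [213, 158]]
   ribtop [[242, 139], [180, 101]]
   tongue [[154, 243], [93, 201]]
10 scene
   bot [[633, 194], [731, 255], [526, 271], [624, 339]]
   backtop [[628, 129], [730, 190]]
   fronttop [[518, 220], [619, 288]]
   ribtop [[588, 109], [646, 143]]
   tongue [[663, 111], [719, 143]]
```

```bash
python3 - <<'E'
from h import *
go([573,-184,350],toolrot(192.8)); go([558,137,350],toolrot(175.4))
E
```

```text
offset cm [  0.05   -0.018 -13.355] turn [ 0.0006 -0.0007  0.0004]
offset cm [ -5.613  31.614 -13.34 ] turn [ 0.0005 -0.0008  0.3041]
```

Request:
move_arm --jaw '[0,0,0,0,0,0,0,0,0,0,0,0,0,0,0,0,0,0,0,0]' --offset '[[0,0,-2],[0,0,-5],[0,0,-8],[0,1,-11],[-0.5,3,-13.3],[-1,5.5,-13.3],[-1.4,8,-13.3],[-1.9,10.5,-13.3],[-2.3,13,-13.3],[-2.8,15.5,-13.3],[-3.2,18,-13.3],[-3.6,20.5,-13.3],[-4.1,23,-13.3],[-4.5,25.5,-13.3],[-5,28,-13.3],[-5.3,30,-13.3],[-5.6,31.2,-13.3],[-5.6,31.6,-13.3],[-5.6,31.6,-13.3],[-5.6,31.6,-13.3]]' --turn '[[0,0,0],[0,0,0],[0,0,0],[0,0,0.02],[0,0,0.04],[0,0,0.06],[0,0,0.09],[0,0,0.12],[0,0,0.14],[0,0,0.16],[0,0,0.18],[0,0,0.21],[0,0,0.23],[0,0,0.25],[0,0,0.27],[0,0,0.29],[0,0,0.304],[0,0,0.304],[0,0,0.304],[0,0,0.304]]'

```text
time_s: 7.55
tcp_pos: [558.0, 136.2, 349.8]
tcp_rot: [-0.125, -3.139, 0.001]
ft_force: [0.4, 0.7, -3.9]
finger_gap: 0.11
```

```bash
python3 - <<'E'
from h import *
did([-5.6,31.6,-13.3],[0,0,.304])
a=snap('scene','sceneP')[90:290,270:480]; b=snap('side','sideP')[60:260,200:410]; w=snap('wrist','wristP')
cv2.imwrite('pics/P.png',np.hstack([cv2.resize(a,(400,381),interpolation=3),cv2.resize(b,(400,381),interpolation=3)]))
E
```

```text
t 7.55 cmd [557.9 136.8 349.6] meas [558.  136.2 349.8] f [ 0.4  0.7 -3.9] tq [ 0.05 -0.04  0.04] gap 0.11 rot err deg [ 0.05 -0.02 -0.02]
```

View pics/P.png

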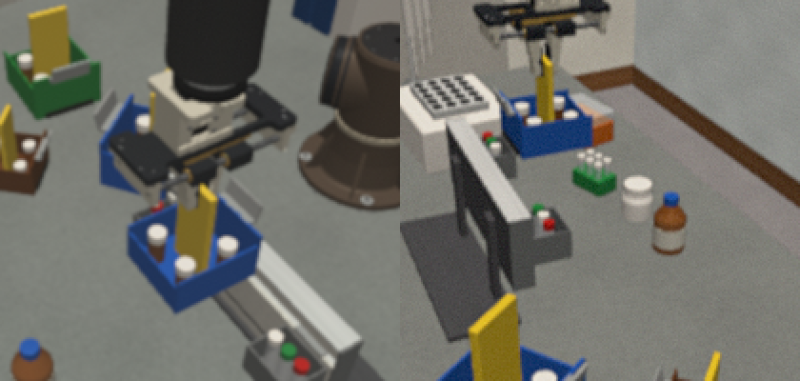

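Request:
move_arm --jaw '[0,0,0,0,0,0,0,0,0,0,0,0,0,0,0,0]' --offset '[[0,0,1],[0,0,3],[0,0,5],[0,0,7],[0,0,8.2],[0,0,8.7],[0,0,8.7],[0.3,0,8.7],[0.6,0,8.7],[0.9,0,8.7],[1.2,0,8.7],[1.4,0,8.7],[1.6,0,8.7],[1.8,0,8.7],[1.8,0,8.7],[1.8,0,8.7]]' --turn '[[0,0,0],[0,0,0],[0,0,0],[0,0,0],[0,0,0],[0,0,0],[0,0,0],[0,0,0],[0,0,0],[0,0,0],[0,0,0],[0,0,0],[0,0,0],[0,0,0],[0,0,0],[0,0,0]]'

```text
time_s: 9.3
tcp_pos: [540.2, 138.2, 263.1]
tcp_rot: [0.125, 3.139, 0.0]
ft_force: [-0.5, 0.1, -3.4]
finger_gap: 0.107
```

Request:
move_arm --jaw '[0,0,0,0,0,0]' --offset '[[0.1,0,0],[0.2,0,0],[0.3,0,0],[0.4,0,0],[0.4,0,0],[0.4,0,0]]' --turn '[[0,0,0],[0,0,0],[0,0,0],[0,0,0],[0,0,0],[0,0,0]]'

```text
time_s: 9.9
tcp_pos: [536.2, 138.5, 263.1]
tcp_rot: [0.126, 3.139, 0.0]
ft_force: [-0.9, -0.2, -4.4]
finger_gap: 0.113
```

```bash
python3 - <<'E'
from h import *
did([1.8,0,8.7],[0,0,0]);did([.4,0,0],[0,0,0])
E
```

```text
t 9.9 cmd [539.9 138.3 262.6] meas [536.2 138.5 263.1] f [-0.9 -0.2 -4.4] tq [ 0.12 -0.11  0.  ] gap 0.113 rot err deg [ 0.02 -0.06 -0.01]
t 9.9 cmd [535.9 138.6 262.6] meas [536.2 138.5 263.1] f [-0.9 -0.2 -4.4] tq [ 0.12 -0.11  0.  ] gap 0.113 rot err deg [ 0.02 -0.06 -0.01]
```

Request:
move_arm --jaw '[0,0,0,0,0,0]' --offset '[[0.05,0,0],[0.1,0,0],[0.15,0,0],[0.2,0,0],[0.25,0,0],[0.25,0,0]]' --turn '[[0,0,0],[0,0,0],[0,0,0],[0,0,0],[0,0,0],[0,0,0]]'

```text
time_s: 10.5
tcp_pos: [533.6, 138.7, 263.1]
tcp_rot: [0.126, 3.139, 0.0]
ft_force: [-0.4, -0.2, -2.9]
finger_gap: 0.109
```

Request:
move_arm --jaw '[0,0,0,0,0]' --offset '[[0.05,0,0],[0.1,0,0],[0.15,0,0],[0.15,0,0],[0.15,0,0]]' --turn '[[0,0,0],[0,0,0],[0,0,0],[0,0,0],[0,0,0]]'

```text
time_s: 11.0
tcp_pos: [532.6, 138.8, 263.4]
tcp_rot: [0.126, 3.138, 0.0]
ft_force: [2.6, -0.5, -2.5]
finger_gap: 0.113
```

Request:
move_arm --jaw '[0,0,0,0,0,0,0,0,0,0]' --offset '[[-0.1,0,0],[-0.2,0,0],[-0.2,0,0.1],[-0.2,0,0.2],[-0.2,0,0.3],[-0.2,0,0.4],[-0.2,0,0.45],[-0.2,0,0.5],[-0.2,0,0.5],[-0.2,0,0.5]]' --turn '[[0,0,0],[0,0,0],[0,0,0],[0,0,0],[0,0,0],[0,0,0],[0,0,0],[0,0,0],[0,0,0],[0,0,0]]'

```text
time_s: 12.0
tcp_pos: [534.2, 138.7, 258.1]
tcp_rot: [0.126, 3.139, 0.0]
ft_force: [0.3, -0.0, -3.3]
finger_gap: 0.112
```

Request:
move_arm --jaw '[0,0,0,0,0,0]' --offset '[[0,0,0.05],[0,0,0.1],[0,0,0.15],[0,0,0.2],[0,0,0.2],[0,0,0.2]]' --turn '[[0,0,0],[0,0,0],[0,0,0],[0,0,0],[0,0,0],[0,0,0]]'

```text
time_s: 12.6
tcp_pos: [534.2, 138.7, 256.2]
tcp_rot: [0.126, 3.139, 0.0]
ft_force: [-0.4, -0.1, -2.0]
finger_gap: 0.114
```

Request:
move_arm --jaw '[0,0,0,0,0,0]' --offset '[[0,0,0.05],[0,0,0.1],[0,0,0.15],[0,0,0.2],[0,0,0.2],[0,0,0.2]]' --turn '[[0,0,0],[0,0,0],[0,0,0],[0,0,0],[0,0,0],[0,0,0]]'

```text
time_s: 13.2
tcp_pos: [534.8, 138.6, 255.6]
tcp_rot: [0.125, 3.137, 0.001]
ft_force: [-1.8, -0.4, 8.2]
finger_gap: 0.112
```

Request:
move_arm --jaw '[0,0,0,0,0,0,0,0,0,0,0,0,0,0,0,0,0,0,0]' --offset '[[0,0,-0.2],[0,0,-0.5],[-0.5,0,-0.9],[-1.5,0,-0.9],[-2.5,0,-0.9],[-3.5,0,-0.9],[-3.5,0,-0.9],[-3.5,0,-0.9],[-3.5,0,-0.9],[-3.5,0,-0.9],[-3.5,0,-0.9],[-3.5,0,-0.9],[-3.5,0,-0.9],[-3.5,0,-0.9],[-3.5,0,-0.9],[-3.5,0,-0.9],[-3.5,0,-0.9],[-3.5,0,-0.9],[-3.5,0,-0.9]]' --turn '[[0,0,0],[0,0,0],[0,0,0],[0,0,0],[0,0,0],[0,0,0],[0,-0.06,0],[0,-0.12,0],[0,-0.18,0],[0,-0.24,0],[0,-0.3,0],[0,-0.36,0],[0,-0.42,0],[0,-0.48,0],[0,-0.54,0],[0,-0.58,0],[0,-0.61,0],[0,-0.61,0],[0,-0.61,0]]'

```text
time_s: 15.1
tcp_pos: [569.6, 135.1, 263.0]
tcp_rot: [0.103, 2.531, -0.033]
ft_force: [-0.7, -0.2, -2.2]
finger_gap: 0.113
```

```bash
python3 - <<'E'
from h import *
# commanded pose before last call: s=65.2 -> x 534.2, y 138.7, z 254.2
json.dump([[534.2,138.7,254.2],toolrot(175.4).as_rotvec().tolist()],open('cmd.json','w'))
did([-3.5,0,-.9],[0,-.61,0])
F=lambda p:(65.2+(p-np.array([534.2,138.7,0]))@np.array([.9968,-.0802,0]), 93+p[2]-256)
def tcp(s,h,th,c=55):
    t=np.radians(th); return s+60*np.cos(t)-c*np.sin(t), h+60*np.sin(t)+c*np.cos(t)
def world(s,h,th):
    S,H=tcp(s,h,th); return np.array([534.2,138.7,0])+(S-65.2)*np.array([.9968,-.0802,0])+[0,0,H+163]
print(F(np.array(arm.state()['tcp_pos'])))
for w in((36,-6,35),(30,-3,35),(24,-2,35),(20,1.7,35),(16,5.4,35),(11,10,35)): print(w,world(*w)); go(world(*w),toolrot(175.4,35))
snap('scene','sceneT'); 
a=cv2.imread('pics/sceneT.png')[110:310,270:480]; b=snap('side','sideT')[60:260,200:410]
cv2.imwrite('pics/T.png',np.hstack([cv2.resize(a,(400,381),interpolation=3),cv2.resize(b,(400,381),interpolation=3)]))
E
```

```text
t 15.1 cmd [569.1 135.9 263.2] meas [569.6 135.1 263. ] f [-0.7 -0.2 -2.2] tq [ 0.24  2.63 -0.06] gap 0.113 rot err deg [0.07 0.06 0.02]
(np.float64(100.73158543695467), np.float64(99.98025585471487))
(36, -6, 35) [522.63953092 139.63012602 236.46794862]
offset cm [ 5.351 -0.    -0.478] turn [-0.     -0.0009  0.    ]
(30, -3, 35) [516.65873092 140.11132602 239.46794862]
offset cm [ 5.671 -0.    -1.068] turn [-0.     -0.0009  0.    ]
(24, -2, 35) [510.67793092 140.59252602 240.46794862]
offset cm [ 6.105 -0.    -1.494] turn [-0.     -0.0009  0.    ]
(20, 1.7, 35) [506.69073092 140.91332602 244.16794862]
offset cm [ 6.221 -0.    -2.026] turn [-0.     -0.0009  0.    ]
(16, 5.4, 35) [502.70353092 141.23412602 247.86794862]
offset cm [ 6.337 -0.    -2.559] turn [-0.     -0.0009  0.    ]
(11, 10, 35) [497.71953092 141.63512602 252.46794862]
offset cm [ 6.483 -0.    -3.222] turn [-0.     -0.0009  0.    ]
```

View pics/T.png

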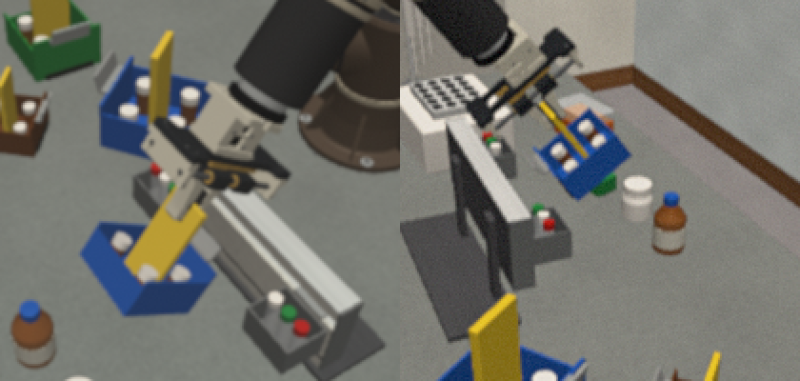

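Request:
move_arm --jaw '[0,0,0,0,0,0,0,0,0,0,0,0,0,0]' --offset '[[1,0,-0.1],[2,0,-0.2],[3,0,-0.3],[4,0,-0.35],[5,0,-0.45],[5.35,0,-0.48],[5.5,0,-0.78],[5.67,0,-1.07],[5.8,0,-1.2],[5.95,0,-1.35],[6.05,0,-1.45],[6.1,0,-1.5],[6.1,0,-1.5],[6.1,0,-1.5]]' --turn '[[0,0,0],[0,0,0],[0,0,0],[0,0,0],[0,0,0],[0,0,0],[0,0,0],[0,0,0],[0,0,0],[0,0,0],[0,0,0],[0,0,0],[0,0,0],[0,0,0]]'

```text
time_s: 16.6
tcp_pos: [513.9, 142.5, 246.9]
tcp_rot: [0.103, 2.539, -0.035]
ft_force: [-0.2, 0.9, -3.0]
finger_gap: 0.113
```

```bash
python3 - <<'E'
from h import *
did([6.1,0,-1.5],[0,0,0])
E
```

```text
t 16.6 cmd [510.7 140.6 240.5] meas [513.9 142.5 246.9] f [-0.2  0.9 -3. ] tq [ 0.31  2.6  -0.03] gap 0.113 rot err deg [ 0.15  0.54 -0.01]
```

Request:
move_arm --jaw '[0,0]' --offset '[[0,0,0],[0,0,0]]' --turn '[[0,0,0],[0,0,0]]'

```text
time_s: 16.8
tcp_pos: [513.9, 142.5, 246.9]
tcp_rot: [0.103, 2.539, -0.035]
ft_force: [0.2, 0.1, -3.1]
finger_gap: 0.112
```

```bash
python3 - <<'E'
from h import *
did([0,0,0],[0,0,0]); s=arm.state(); print(s['qpos'].round(3),s['qd'].round(3))
E
```

```text
t 16.8 cmd [510.7 140.6 240.5] meas [513.9 142.5 246.9] f [ 0.2  0.1 -3.1] tq [0.32 2.59 0.04] gap 0.112 rot err deg [ 0.16  0.54 -0.01]
[ 0.773 -0.16  -1.016  1.022 -0.525 -1.714] [ 0.001  0.    -0.     0.    -0.    -0.001]
```

Force is nil; joint 3 has hit its limit (-1.016 of -1.02), so 35° is out of reach this close in. I'll back out, collect joint readings to fit a kinematic model, and look for a reachable path with less tilt.

Request:
move_arm --jaw '[0,0,0,0,0]' --offset '[[-1,0,0.4],[-2,0,0.6],[-3,0,0.7],[-4,0,0.8],[-4,0,0.8]]' --turn '[[0,0,0],[0,0,0],[0,0,0],[0,0,0],[0,0,0]]'

```text
time_s: 17.3
tcp_pos: [552.7, 139.8, 263.9]
tcp_rot: [0.104, 2.538, -0.034]
ft_force: [-0.6, 0.1, -3.1]
finger_gap: 0.114
```

```bash
cat > rec.py <<'E'
from h import *
s=arm.state(); print(s['time_s'],s['tcp_pos'].round(1),s['qpos'].round(3))
open('kin.txt','a').write(json.dumps([list(s['qpos']),list(s['tcp_pos']),list(s['tcp_rot'])])+'\n')
E
python3 rec.py
cat > plan.py <<'E'
import numpy as np
from collections import deque
# hook samples, bin axes rel. heel
def seg(a,b,w,n=60):
    a,b=np.array(a,float),np.array(b,float); d=(b-a)/np.linalg.norm(b-a); p=np.array([d[1],-d[0]])
    t=np.linspace(0,1,n)[:,None]; return np.vstack([a+t*(b-a)+k*p for k in np.linspace(-w/2,w/2,5)])
H=np.vstack([seg((0,2),(12,2),4,30),seg((10,2),(16.2,25.2),4),seg((0,-66),(0,4),.1,80),seg((0,-61),(4,-61),8,10)])
S=np.arange(2,34.1,.5);Z=np.arange(-16,20.1,.5);T=np.arange(0,36)
def free(m):
    F=np.zeros((len(T),len(S),len(Z)),bool)
    for i,t in enumerate(np.radians(T)):
        P=np.c_[H[:,0]*np.cos(t)+H[:,1]*np.sin(t),-H[:,0]*np.sin(t)+H[:,1]*np.cos(t)]
        X=P[:,0]-S[:,None,None]; Y=P[:,1]+Z[None,:,None]; X,Y=np.broadcast_arrays(X,Y)
        inx=(X>-m)&(X<6+m)
        bad=(inx&(Y<m)&(Y>-88-m))|(inx&(Y>18-m)&(Y<38+m))|((X>0)&(Y>34-m)&(Y<38+m))|((X>30-m)&(Y<38+m))|((X>0)&(Y<-22+m)&(Y>-88))
        F[i]=~bad.any(2)
    return F
def search(m,cap,goalT=4):
    F=free(m); F[T>cap]=False
    st=[(i,len(S)-1,j) for i in range(len(T)) for j in range(len(Z)) if F[i,-1,j]]
    par={s:None for s in st}; D=deque(st)
    while D:
        c=D.popleft(); 
        if T[c[0]]<=goalT and S[c[1]]<=5.5 and T[c[0]]<=goalT and 0<=Z[c[2]]<=8:
            out=[]
            while c: out.append((S[c[1]],Z[c[2]],T[c[0]])); c=par[c]
            return out[::-1]
        for d in((1,0,0),(-1,0,0),(0,1,0),(0,-1,0),(0,0,1),(0,0,-1),(0,-1,1),(-1,0,1),(-1,0,-1),(0,-1,-1),(-1,-1,0),(-1,1,0)):
            n=tuple(np.add(c,d))
            if all(0<=n[k]<F.shape[k] for k in range(3)) and F[n] and n not in par: par[n]=c; D.append(n)
if __name__=='__main__':
    for m in(0.5,1,1.5,2,2.5):
        for cap in(14,16,18,20,22,24,26,28,30,35):
            r=search(m,cap,6)
            if r: print(m,'min cap',cap,'via',[tuple(map(float,x)) for x in r[::max(1,len(r)//12)]]+[tuple(map(float,r[-1]))]); break
        else: print(m,'none')
E
python3 plan.py
```

```text
17.3 [552.7 139.8 263.9] [ 0.715 -0.114 -0.932  0.974 -0.513 -1.609]
0.5 min cap 22 via [(34.0, -16.0, 22.0), (31.5, -16.0, 22.0), (29.0, -13.5, 22.0), (26.5, -11.0, 22.0), (24.0, -8.5, 22.0), (21.5, -6.0, 22.0), (19.0, -3.5, 22.0), (16.5, -1.0, 22.0), (14.5, 1.5, 22.0), (12.5, 4.0, 22.0), (11.0, 4.5, 19.0), (9.0, 4.0, 14.0), (7.0, 3.5, 9.0), (5.5, 3.5, 6.0)]
1 min cap 26 via [(34.0, -16.0, 26.0), (31.5, -14.5, 26.0), (29.0, -12.0, 26.0), (26.5, -9.5, 26.0), (24.0, -7.0, 26.0), (21.5, -4.5, 26.0), (19.0, -2.0, 26.0), (16.5, 0.5, 26.0), (14.5, 3.0, 26.0), (12.5, 5.5, 26.0), (10.5, 6.0, 23.0), (9.0, 5.0, 18.0), (8.0, 4.0, 13.0), (6.5, 3.0, 8.0), (5.5, 3.0, 6.0)]
1.5 min cap 30 via [(34.0, -15.0, 30.0), (31.5, -12.5, 30.0), (29.0, -10.0, 30.0), (26.5, -7.5, 30.0), (24.0, -5.0, 30.0), (21.5, -2.5, 30.0), (19.0, 0.0, 30.0), (16.5, 2.5, 30.0), (14.0, 5.0, 30.0), (11.5, 7.5, 30.0), (10.0, 7.0, 25.0), (8.5, 6.0, 20.0), (7.0, 5.0, 15.0), (6.0, 4.0, 10.0), (5.0, 3.5, 6.0)]
2 min cap 35 via [(34.0, -10.5, 35.0), (31.0, -7.5, 35.0), (28.0, -5.0, 35.0), (25.0, -2.5, 35.0), (22.0, 0.0, 35.0), (19.0, 2.5, 35.0), (16.0, 5.0, 35.0), (13.0, 7.5, 35.0), (10.5, 8.5, 32.0), (8.5, 8.0, 26.0), (7.0, 6.5, 20.0), (6.0, 5.5, 14.0), (4.5, 4.0, 8.0), (4.5, 3.5, 6.0)]
2.5 none
```

Request:
move_arm --jaw '[0,0,0,0,0]' --offset '[[0,0,0],[0,0,0],[0,0,0],[0,0,0],[0,0,0]]' --turn '[[0,0.06,0],[0,0.12,0],[0,0.18,0],[0,0.18,0],[0,0.18,0]]'

```text
time_s: 17.8
tcp_pos: [551.6, 139.6, 262.9]
tcp_rot: [0.111, 2.718, -0.027]
ft_force: [-0.2, -0.5, -3.1]
finger_gap: 0.112
```

```bash
python3 rec.py
```

```text
17.8 [551.6 139.6 262.9] [ 0.767 -0.053 -0.688  0.493 -0.711 -1.19 ]
```

Request:
move_arm --jaw '[0,0,0,0,0,0,0,0]' --offset '[[-0.5,0,-0.5],[-1,0.5,-1],[-1.5,1,-1.5],[-2,1.5,-2],[-2.5,1.5,-2.5],[-3,1.5,-3],[-3,1.5,-3],[-3,1.5,-3]]' --turn '[[0,0.06,0],[0,0.12,0],[0,0.18,0],[0,0.24,0],[0,0.3,0],[0,0.36,0],[0,0.43,0],[0,0.43,0]]'

```text
time_s: 18.6
tcp_pos: [568.7, 151.7, 301.4]
tcp_rot: [-0.133, -3.128, 0.008]
ft_force: [0.1, -0.2, -3.5]
finger_gap: 0.108
```

```bash
python3 rec.py
```

```text
18.6 [568.7 151.7 301.4] [ 0.591  0.19  -0.074 -0.002 -1.319 -0.676]
```

```bash
cat > kin.py <<'E'
from h import *
from scipy.optimize import least_squares
D=[json.loads(l) for l in open('kin.txt')]
D.append([[1.5621,.35938,.01106,-.00037,-1.22415,-.28807],[197.28,645.01,236.62],[1.8677,-2.52452,.00177]])
D.append([[.773,-.16,-1.016,1.022,-.525,-1.714],[513.9,142.5,246.9],[.103,2.539,-.035]])
Ry=lambda a:R.from_rotvec([0,a,0]); Rx=lambda a:R.from_rotvec([a,0,0]); Rz=lambda a:R.from_rotvec([0,0,a])
def fk(q,p):
    y0,a1,d1,l2,l4,a3,L,s4,y6=p[:9]
    B=Rz(q[0]+y0); A2=Ry(q[1]); A3=Ry(q[1]-q[2]); W=B*A3*Rx(s4*q[3])*Ry(-q[4])
    pos=B.apply(np.array([a1,0,d1])+A2.apply([0,0,l2])+A3.apply([l4,0,a3]))+W.apply([L,0,0])
    # tool: z along W x; 
    base=R.from_matrix(np.array([[0,0,1],[0,-1,0],[1,0,0.]]))
    return pos,W*Rx(s6*(q[5])+y6)*base
def res(p):
    r=[]
    for q,t,rv in D:
        P,Q=fk(np.array(q),p); r+=list((P-np.array(t)))+list(200*(Q.inv()*R.from_rotvec(rv)).as_rotvec())
    return r
best=None
for s6 in(1,-1):
  for s4 in(1,-1):
    def rr(p): return res(np.r_[p[:7],s4,p[7]])
    for y6 in(0,1.57,3.1,-1.57):
        o=least_squares(rr,[-.29,80,350,350,400,0,350,y6])
        if best is None or o.cost<best[0]: best=(o.cost,s6,s4,o.x)
_,s6,s4,x=best; p=np.r_[x[:7],s4,x[7]]
lo=np.array([-3.07,-1.43,-1.02,-3.03,-3.05,-3.03]);hi=np.array([3.07,2.12,1.25,1.67,0,3.03])
def ik(pos,rot,q0):
    f=lambda q:np.r_[fk(q,p)[0]-pos,200*(fk(q,p)[1].inv()*rot).as_rotvec()]
    o=least_squares(f,np.clip(q0,lo+1e-3,hi-1e-3),bounds=(lo,hi)); return o.x,np.sqrt(2*o.cost)
def tcp(s,h,th,c=55):
    t=np.radians(th); return s+60*np.cos(t)-c*np.sin(t), h+60*np.sin(t)+c*np.cos(t)
def world(s,h,th):
    S,H=tcp(s,h,th); return np.array([534.2,138.7,0])+(S-65.2)*np.array([.9968,-.0802,0])+[0,0,H+163]
E
python3 - <<'E'
from kin import *
np.set_printoptions(precision=3,suppress=True)
print(best[0],s6,s4,x, np.abs(res(p)).max())
for th in(22,24,26,28,30,32,35):
    for s,h in((24,-6),(12,5.5)):
        q,e=ik(world(s,h,th),toolrot(175.4,th),[.75,-.1,-.7,.5,-.7,-1.2]); print(th,s,h,q,'err',e.round(2))
E
```

```text
2908.394575852092 -1 -1 [ -0.3   350.714   5.123 509.897 122.141  96.918 279.777   2.868] 33.483972305996815
22 24 -6 [ 0.635 -0.111 -0.923  0.371 -0.43  -1.002] err 0.0
22 12 5.5 [ 0.646 -0.135 -0.864  0.322 -0.512 -0.955] err 0.0
24 24 -6 [ 0.646 -0.132 -0.953  0.446 -0.4   -1.082] err 0.0
24 12 5.5 [ 0.657 -0.156 -0.892  0.381 -0.482 -1.019] err 0.0
26 24 -6 [ 0.657 -0.152 -0.983  0.537 -0.372 -1.178] err 0.0
26 12 5.5 [ 0.669 -0.176 -0.92   0.45  -0.453 -1.093] err 0.0
28 24 -6 [ 0.668 -0.171 -1.015  0.644 -0.346 -1.291] err 0.0
28 12 5.5 [ 0.681 -0.197 -0.95   0.531 -0.426 -1.179] err 0.0
30 24 -6 [ 0.678 -0.187 -1.02   0.698 -0.347 -1.348] err 3.32
30 12 5.5 [ 0.694 -0.216 -0.982  0.625 -0.401 -1.279] err 0.0
32 24 -6 [ 0.687 -0.201 -1.02   0.737 -0.352 -1.389] err 7.35
32 12 5.5 [ 0.707 -0.236 -1.014  0.734 -0.38  -1.393] err 0.0
35 24 -6 [ 0.702 -0.222 -1.02   0.791 -0.362 -1.447] err 13.54
35 12 5.5 [ 0.723 -0.258 -1.02   0.803 -0.386 -1.467] err 5.32
```

```bash
sed -i "s/y0,a1,d1,l2,l4,a3,L,s4,y6=p\[:9\]/lat,a1,d1,l2,l4,a3,L,s4,y6=p[:9]; y0=0/; s/np.array(\[a1,0,d1\])/np.array([a1,lat,d1])/; s/\[-.29,80,350/[-191,80,350/" kin.py
python3 - <<'E'
from kin import *
np.set_printoptions(precision=3,suppress=True)
print(best[0],s6,s4,x, np.abs(res(p)).max())
for th in(22,24,26,28,30,32,35):
    for s,h in((24,-6),(12,5.5)):
        q,e=ik(world(s,h,th),toolrot(175.4,th),[.75,-.1,-.7,.5,-.7,-1.2]); print(th,s,h,q,'err',e.round(2))
E
```

```text
1076.555821273923 -1 -1 [-194.34   352.666 -165.209  543.255   69.843  121.64   181.563    3.142] 27.96078204698503
22 24 -6 [ 0.719 -0.091 -0.976  0.609 -0.489 -1.313] err 0.0
22 12 5.5 [ 0.739 -0.109 -0.903  0.53  -0.573 -1.239] err 0.0
24 24 -6 [ 0.733 -0.107 -0.995  0.688 -0.484 -1.397] err 0.0
24 12 5.5 [ 0.754 -0.125 -0.921  0.596 -0.566 -1.309] err 0.0
26 24 -6 [ 0.747 -0.123 -1.015  0.769 -0.482 -1.483] err 0.0
26 12 5.5 [ 0.769 -0.141 -0.94   0.666 -0.562 -1.382] err 0.0
28 24 -6 [ 0.761 -0.136 -1.02   0.823 -0.493 -1.54 ] err 1.98
28 12 5.5 [ 0.784 -0.157 -0.96   0.737 -0.56  -1.458] err 0.0
30 24 -6 [ 0.774 -0.149 -1.02   0.866 -0.508 -1.584] err 4.66
30 12 5.5 [ 0.8   -0.173 -0.982  0.81  -0.561 -1.535] err 0.0
32 24 -6 [ 0.787 -0.161 -1.02   0.905 -0.524 -1.625] err 7.45
32 12 5.5 [ 0.816 -0.189 -1.004  0.883 -0.565 -1.614] err 0.0
35 24 -6 [ 0.807 -0.18  -1.02   0.959 -0.549 -1.681] err 11.84
35 12 5.5 [ 0.839 -0.209 -1.02   0.96  -0.585 -1.695] err 2.39
```

```bash
sed -i "s/W.apply(\[L,0,0\])/W.apply([L,0,p[9]])/; s/y6=p\[:9\]; y0=0/y6=p[:9]; y0=p[10]/; s/np.r_\[p\[:7\],s4,p\[7\]\]/np.r_[p[:7],s4,p[7:]]/; s/np.r_\[x\[:7\],s4,x\[7\]\]/np.r_[x[:7],s4,x[7:]]/; s/0,350,y6\]/0,350,y6,50,0]/" kin.py
python3 - <<'E'
from kin import *
np.set_printoptions(precision=3,suppress=True)
print(best[0],s6,s4,x); print(np.array(res(p)).reshape(-1,6).round(1))
E
```

```text
868.2452156736193 -1 -1 [-184.967  229.375  -24.454  557.653  121.66   108.56   309.76     3.128
   75.74    -0.014]
[[ -3.1 -11.3  -6.1  -1.6  -0.    0.3]
 [ -2.2  27.7  13.6  -1.2  -0.    0. ]
 [ -5.1  -4.9 -15.8   0.   -0.   -0.2]
 [  2.5   2.7  11.6   0.    0.   -0.2]
 [  5.3 -10.7  -3.3  -1.6  -0.    0.2]]
```

```bash
sed -i "s/np.array(\[a1,lat,d1\])/np.array([a1,0,d1])/; s/W.apply(\[L,0,p\[9\]\])/W.apply([L,lat,p[9]])/" kin.py
python3 - <<'E'
from kin import *
np.set_printoptions(precision=3,suppress=True)
print(best[0],s6,s4,x); print(np.abs(res(p)).max())
for th in(22,24,26,28,30,32,35):
    for s,h in((24,-6),(12,5.5)):
        q,e=ik(world(s,h,th),toolrot(175.4,th),[.75,-.1,-.7,.5,-.7,-1.2]); print(th,s,h,q,'err',e.round(2))
        for y in (-25,25):
            q,e=ik(world(s,h,th)+y*np.array([.08,.997,0]),toolrot(175.4,th),[.75,-.1,-.7,.5,-.7,-1.2]); print('   shift y',y,q[2:5],e.round(2))
print('alternate wrist branch')
for th in(30,35):
  for q0 in ([0,-.1,-.7,-2.5,-.7,2],[0,0,-.5,-2,-.5,1],[-.3,0,-.5,-2.8,-1,2],[.2,0,-.5,-1,-.5,0]):
    q,e=ik(world(12,7,th),toolrot(175.4,th),q0); print(th,q,e.round(2))
E
```

```text
0.016617011240668455 -1 -1 [-191.792   -0.369  198.661  601.69   463.682    0.227  367.177    3.142
    0.197   -0.   ]
0.0871460893188214
22 24 -6 [ 0.787 -0.05  -0.743  0.472 -0.678 -1.208] err 0.0
   shift y -25 [-0.756  0.46  -0.669] 0.0
   shift y 25 [-0.726  0.483 -0.688] 0.0
22 12 5.5 [ 0.814 -0.081 -0.739  0.46  -0.719 -1.214] err 0.0
   shift y -25 [-0.753  0.447 -0.711] 0.0
   shift y 25 [-0.722  0.469 -0.728] 0.0
24 24 -6 [ 0.797 -0.07  -0.793  0.548 -0.644 -1.287] err 0.0
   shift y -25 [-0.807  0.535 -0.634] 0.0
   shift y 25 [-0.776  0.558 -0.655] 0.0
24 12 5.5 [ 0.828 -0.102 -0.788  0.529 -0.688 -1.288] err 0.0
   shift y -25 [-0.802  0.517 -0.678] 0.0
   shift y 25 [-0.771  0.539 -0.698] 0.0
26 24 -6 [ 0.803 -0.089 -0.844  0.631 -0.612 -1.369] err 0.0
   shift y -25 [-0.859  0.618 -0.599] 0.0
   shift y 25 [-0.827  0.64  -0.625] 0.0
26 12 5.5 [ 0.838 -0.121 -0.837  0.605 -0.659 -1.366] err 0.0
   shift y -25 [-0.852  0.592 -0.648] 0.0
   shift y 25 [-0.819  0.615 -0.67 ] 0.0
28 24 -6 [ 0.803 -0.107 -0.895  0.722 -0.581 -1.456] err 0.0
   shift y -25 [-0.91   0.71  -0.
[... 805 characters left out ...]
1.012 -0.52  -1.711] err 5.6
   shift y -25 [-1.02   0.959 -0.513] 8.27
   shift y 25 [-1.02   1.07  -0.524] 2.38
35 12 5.5 [ 0.827 -0.187 -1.02   0.97  -0.569 -1.704] err 3.62
   shift y -25 [-1.02   0.921 -0.563] 6.3
   shift y 25 [-1.02   1.024 -0.57 ] 0.4
alternate wrist branch
30 [-0.094 -0.186 -0.913 -3.03  -0.     3.03 ] 69.32
30 [ 0.844 -0.158 -0.929  0.771 -0.61  -1.526] 0.0
30 [-0.094 -0.186 -0.913 -3.03  -0.     3.03 ] 69.32
30 [ 0.844 -0.158 -0.929  0.771 -0.61  -1.526] 0.0
35 [-0.094 -0.215 -0.925 -3.03  -0.     3.03 ] 54.42
35 [-0.094 -0.215 -0.925 -3.03  -0.     3.03 ] 54.42
35 [-0.094 -0.215 -0.925 -3.03  -0.     3.03 ] 54.42
35 [ 0.828 -0.189 -1.02   0.971 -0.57  -1.705] 3.1
```

```bash
python3 - <<'E'
import plan
for m in (1.6,1.75):
    r=plan.search(m,32,4)
    if r:
        print(m,[tuple(map(float,x)) for x in r[::4]]+[tuple(map(float,r[-1]))])
from kin import *
np.set_printoptions(precision=3,suppress=True)
st=arm.state(); json.dump([list(st['tcp_pos']),list(st['tcp_rot'])],open('cmd.json','w'))
sh=10*np.array([.0802,.9968,0])
w=world(60,15,32)+sh; go(w,toolrot(175.4,32)); print(w)
# subsequently from that pose
json.dump([w.tolist(),toolrot(175.4,32).as_rotvec().tolist()],open('cmd_try.json','w'))
E
```

```text
1.6 [(34.0, -13.5, 32.0), (32.0, -11.5, 32.0), (30.0, -9.5, 32.0), (28.0, -7.5, 32.0), (26.0, -6.0, 32.0), (24.0, -4.0, 32.0), (22.0, -2.0, 32.0), (20.0, 0.0, 32.0), (18.0, 1.5, 32.0), (16.0, 3.5, 32.0), (14.0, 5.5, 32.0), (12.0, 7.5, 32.0), (10.5, 8.0, 29.0), (9.5, 7.0, 25.0), (8.5, 6.0, 21.0), (7.5, 5.5, 17.0), (6.5, 5.0, 13.0), (6.0, 3.5, 9.0), (4.5, 3.5, 5.0), (4.5, 3.0, 4.0)]
offset cm [ 1.636 -0.555  4.52 ] turn [-0.007 -0.569 -0.003]
[551.486 147.342 256.438]
```

Request:
move_arm --jaw '[0,0,0,0,0,0,0,0,0,0,0,0]' --offset '[[0.2,-0.1,0.5],[0.3,-0.1,1],[0.5,-0.2,1.5],[0.7,-0.2,2],[0.9,-0.3,2.5],[1.1,-0.4,3],[1.3,-0.4,3.5],[1.5,-0.5,4],[1.64,-0.55,4.3],[1.64,-0.55,4.5],[1.64,-0.55,4.5],[1.64,-0.55,4.5]]' --turn '[[0,-0.06,0],[0,-0.12,0],[0,-0.18,0],[0,-0.24,0],[0,-0.3,0],[0,-0.36,0],[0,-0.42,0],[0,-0.48,0],[-0.007,-0.54,-0.003],[-0.007,-0.569,-0.003],[-0.007,-0.569,-0.003],[-0.007,-0.569,-0.003]]'

```text
time_s: 19.8
tcp_pos: [549.6, 148.8, 257.6]
tcp_rot: [0.1, 2.58, -0.023]
ft_force: [-0.0, 0.4, -2.8]
finger_gap: 0.11
```

```bash
cat > fwd.py <<'E'
from kin import *
np.set_printoptions(precision=3,suppress=True)
n=np.array([.9968,-.0802,0])
sh=10*np.array([.0802,.9968,0])
def heel(st,c=55):
    r=R.from_rotvec(st['tcp_rot']); P=np.array(st['tcp_pos'])+r.apply([60,0,c])
    s=65.2+(P-np.array([534.2,138.7,0]))@n; th=np.degrees(np.arccos(np.clip(-r.apply([0,0,1])[2],-1,1)))
    return round(s,2),round(P[2]-163,2),round(th,2)
def where():
    st=arm.state(); print('t',round(st['time_s'],2),'heel s,h,tilt',heel(st),'f',st['ft_force'].round(1),'q3',st['qpos'][2].round(3))
def tgt(*w):
    print(w,end=' '); go(world(*w)+sh,toolrot(175.4,w[2]))
E
python3 - <<'E'
from fwd import *
did([1.64,-.55,4.5],[-.007,-.569,-.003]); where()
for w in((34,-13.5,32),(26,-6,32),(24,-4,32),(22,-2,32)): tgt(*w)
E
```

```text
t 19.8 cmd [551.5 147.4 256.6] meas [549.6 148.8 257.6] f [-0.   0.4 -2.8] tq [ 0.3   2.37 -0.02] gap 0.11 rot err deg [-0.32 -0.03 -0.09]
t 19.8 heel s,h,tilt (np.float64(58.02), np.float64(16.11), np.float64(32.05)) f [-0.   0.4 -2.8] q3 -0.891
(34, -13.5, 32) offset cm [ 3.723 -0.005  1.057] turn [-0.  0. -0.]
(26, -6, 32) offset cm [ 4.004 -0.005 -0.003] turn [-0.  0. -0.]
(24, -4, 32) offset cm [ 4.067 -0.005 -0.279] turn [-0.  0. -0.]
(22, -2, 32) offset cm [ 4.131 -0.005 -0.554] turn [-0.  0. -0.]
```

```bash
cat >> fwd.py <<'E'
def sync():
    st=arm.state(); json.dump([list(st['tcp_pos']),list(st['tcp_rot'])],open('cmd.json','w')); where()
E
python3 - <<'E'
from fwd import *
sync()
for w in((34,-13.5,32),(30,-9.5,32),(26,-6,32),(24,-4,32),(22,-2,32)): tgt(*w)
E
```

```text
t 19.8 heel s,h,tilt (np.float64(58.02), np.float64(16.11), np.float64(32.05)) f [-0.   0.4 -2.8] q3 -0.891
(34, -13.5, 32) offset cm [ 3.603 -0.127  1.239] turn [0.006 0.001 0.002]
(30, -9.5, 32) offset cm [ 3.73  -0.124  0.688] turn [0.006 0.001 0.002]
(26, -6, 32) offset cm [ 3.883 -0.121  0.179] turn [0.006 0.001 0.002]
(24, -4, 32) offset cm [ 3.947 -0.119 -0.096] turn [0.006 0.001 0.002]
(22, -2, 32) offset cm [ 4.01  -0.118 -0.372] turn [0.006 0.001 0.002]
```

Request:
move_arm --jaw '[0,0,0,0,0,0,0,0,0,0,0,0]' --offset '[[0.7,0,0.3],[1.4,-0.05,0.6],[2.1,-0.1,0.8],[2.8,-0.12,1],[3.4,-0.12,1.2],[3.6,-0.12,1.24],[3.67,-0.12,0.95],[3.73,-0.12,0.69],[3.81,-0.12,0.43],[3.88,-0.12,0.18],[3.88,-0.12,0.18],[3.88,-0.12,0.18]]' --turn '[[0.002,0,0],[0.004,0,0],[0.006,0,0.002],[0.006,0,0.002],[0.006,0,0.002],[0.006,0,0.002],[0.006,0,0.002],[0.006,0,0.002],[0.006,0,0.002],[0.006,0,0.002],[0.006,0,0.002],[0.006,0,0.002]]'

```text
time_s: 21.0
tcp_pos: [518.5, 150.7, 235.8]
tcp_rot: [0.105, 2.58, -0.03]
ft_force: [0.3, -0.2, -3.6]
finger_gap: 0.112
```

```bash
python3 - <<'E'
from fwd import *
sync()
for w in((24,-4,32),(22,-2,32),(20,0,32),(18,1.5,32),(16,3.5,32),(14,5.5,32),(12,7.5,32)): tgt(*w)
E
```

```text
t 21.0 heel s,h,tilt (np.float64(26.92), np.float64(-5.66), np.float64(32.08)) f [ 0.3 -0.2 -3.6] q3 -0.981
(24, -4, 32) offset cm [ 0.152 -0.072 -0.287] turn [-0.001  0.001 -0.001]
(22, -2, 32) offset cm [ 0.215 -0.072 -0.563] turn [-0.001  0.001 -0.001]
(20, 0, 32) offset cm [ 0.278 -0.072 -0.838] turn [-0.001  0.001 -0.001]
(18, 1.5, 32) offset cm [ 0.368 -0.073 -1.072] turn [-0.001  0.001 -0.001]
(16, 3.5, 32) offset cm [ 0.431 -0.073 -1.347] turn [-0.001  0.001 -0.001]
(14, 5.5, 32) offset cm [ 0.494 -0.073 -1.623] turn [-0.001  0.001 -0.001]
(12, 7.5, 32) offset cm [ 0.558 -0.073 -1.899] turn [-0.001  0.001 -0.001]
```

Request:
move_arm --jaw '[0,0,0,0,0,0,0]' --offset '[[0.07,0,-0.14],[0.15,0,-0.29],[0.18,0,-0.42],[0.22,0,-0.56],[0.25,0,-0.7],[0.28,0,-0.84],[0.28,0,-0.84]]' --turn '[[0,0,0],[0,0,0],[0,0,0],[0,0,0],[0,0,0],[0,0,0],[0,0,0]]'

```text
time_s: 21.7
tcp_pos: [511.6, 151.1, 241.4]
tcp_rot: [0.105, 2.58, -0.03]
ft_force: [-0.8, 0.4, -3.0]
finger_gap: 0.108
```

```bash
python3 - <<'E'
from fwd import *
sync()
for w in((20,0,32),(18,1.5,32),(16,3.5,32),(14,5.5,32),(12,7.5,32)): tgt(*w)
E
```

```text
t 21.7 heel s,h,tilt (np.float64(20.04), np.float64(-0.03), np.float64(32.07)) f [-0.8  0.4 -3. ] q3 -0.976
(20, 0, 32) offset cm [-0.006 -0.058  0.003] turn [-0.001  0.001 -0.001]
(18, 1.5, 32) offset cm [ 0.084 -0.058 -0.23 ] turn [-0.001  0.001 -0.001]
(16, 3.5, 32) offset cm [ 0.147 -0.058 -0.506] turn [-0.001  0.001 -0.001]
(14, 5.5, 32) offset cm [ 0.211 -0.059 -0.782] turn [-0.001  0.001 -0.001]
(12, 7.5, 32) offset cm [ 0.274 -0.059 -1.057] turn [-0.001  0.001 -0.001]
```

Request:
move_arm --jaw '[0,0,0,0,0,0,0]' --offset '[[0.04,0,-0.12],[0.08,0,-0.23],[0.11,0,-0.37],[0.15,0,-0.51],[0.18,0,-0.64],[0.21,0,-0.78],[0.21,0,-0.78]]' --turn '[[0,0,0],[0,0,0],[0,0,0],[0,0,0],[0,0,0],[0,0,0],[0,0,0]]'

```text
time_s: 22.4
tcp_pos: [505.7, 151.6, 246.9]
tcp_rot: [0.105, 2.58, -0.03]
ft_force: [-0.3, 0.1, -3.4]
finger_gap: 0.112
```

```bash
python3 - <<'E'
from fwd import *
sync()
for w in((14,5.5,32),(12,7.5,32),(10.5,8,29),(9.5,7,25),(8.5,6,21),(7.5,5.5,17)): tgt(*w)
E
```

```text
t 22.4 heel s,h,tilt (np.float64(14.12), np.float64(5.47), np.float64(32.08)) f [-0.3  0.1 -3.4] q3 -0.97
(14, 5.5, 32) offset cm [ 0.002 -0.061 -0.001] turn [-0.001  0.001 -0.001]
(12, 7.5, 32) offset cm [ 0.065 -0.062 -0.277] turn [-0.001  0.001 -0.001]
(10.5, 8, 29) offset cm [-0.114 -0.061 -0.077] turn [-0.001  0.054 -0.001]
(9.5, 7, 25) offset cm [-0.321 -0.061  0.406] turn [-0.001  0.123 -0.001]
(8.5, 6, 21) offset cm [-0.496 -0.06   0.912] turn [-0.001  0.193 -0.001]
(7.5, 5.5, 17) offset cm [-0.664 -0.06   1.396] turn [-0.001  0.263 -0.001]
```

Request:
move_arm --jaw '[0,0,0,0,0,0,0,0,0,0]' --offset '[[0.03,0,-0.14],[0.065,0,-0.28],[0.065,0,-0.28],[-0.02,0,-0.18],[-0.11,0,-0.08],[-0.18,0,0.08],[-0.25,0,0.24],[-0.32,0,0.4],[-0.32,0,0.4],[-0.32,0,0.4]]' --turn '[[0,0,0],[0,0,0],[0,0,0],[0,0.027,0],[0,0.054,0],[0,0.077,0],[0,0.1,0],[0,0.123,0],[0,0.123,0],[0,0.123,0]]'

```text
time_s: 23.4
tcp_pos: [510.6, 151.1, 244.9]
tcp_rot: [0.111, 2.703, -0.026]
ft_force: [0.5, 1.1, -3.2]
finger_gap: 0.116
```

```bash
python3 - <<'E'
from fwd import *
sync()
for w in((8.5,6,21),(7.5,5.5,17),(6.5,5,13),(6,4,9)): tgt(*w)
E
```

```text
t 23.4 heel s,h,tilt (np.float64(9.62), np.float64(6.7), np.float64(25.04)) f [ 0.5  1.1 -3.2] q3 -0.807
(8.5, 6, 21) offset cm [-0.241 -0.041  0.452] turn [-0.001  0.07  -0.001]
(7.5, 5.5, 17) offset cm [-0.467 -0.04   0.912] turn [-0.001  0.14  -0.001]
(6.5, 5, 13) offset cm [-0.661 -0.039  1.395] turn [-0.001  0.21  -0.002]
(6, 4, 9) offset cm [-0.844 -0.038  1.963] turn [-0.001  0.28  -0.002]
```

Request:
move_arm --jaw '[0,0,0,0,0,0,0,0]' --offset '[[-0.12,0,0.22],[-0.24,0,0.45],[-0.36,0,0.68],[-0.47,0,0.91],[-0.57,0,1.15],[-0.66,0,1.4],[-0.66,0,1.4],[-0.66,0,1.4]]' --turn '[[0,0.035,0],[0,0.07,0],[0,0.105,0],[0,0.14,0],[0,0.175,0],[0,0.21,0],[0,0.21,0],[0,0.21,0]]'

```text
time_s: 24.2
tcp_pos: [522.4, 149.6, 234.9]
tcp_rot: [0.12, 2.912, -0.015]
ft_force: [0.2, 0.3, -4.2]
finger_gap: 0.106
```

```bash
python3 - <<'E'
from fwd import *
sync()
for w in((6,4,9),(5.5,3.5,5),(5.3,3.2,3),(5.3,3,1),(5.3,3,0)): tgt(*w)
E
```

```text
t 24.2 heel s,h,tilt (np.float64(6.52), np.float64(4.8), np.float64(13.03)) f [ 0.2  0.3 -4.2] q3 -0.534
(6, 4, 9) offset cm [-0.303  0.005  0.501] turn [-0.002  0.07  -0.002]
(5.5, 3.5, 5) offset cm [-0.581  0.006  0.995] turn [-0.002  0.14  -0.002]
(5.3, 3.2, 3) offset cm [-0.711  0.007  1.257] turn [-0.002  0.175 -0.002]
(5.3, 3, 1) offset cm [-0.855  0.008  1.519] turn [-0.002  0.21  -0.002]
(5.3, 3, 0) offset cm [-0.926  0.008  1.642] turn [-0.001  0.228 -0.002]
```

Request:
move_arm --jaw '[0,0,0,0,0,0,0,0,0]' --offset '[[-0.15,0,0.25],[-0.3,0,0.5],[-0.43,0,0.75],[-0.57,0,1],[-0.69,0,1.26],[-0.82,0,1.52],[-0.88,0,1.64],[-0.88,0,1.64],[-0.88,0,1.64]]' --turn '[[0,0.035,0],[0,0.07,0],[0,0.105,0],[0,0.14,0],[0,0.175,0],[0,0.21,0],[0,0.228,0],[0,0.228,0],[0,0.228,0]]'

```text
time_s: 25.1
tcp_pos: [534.4, 148.8, 221.1]
tcp_rot: [-0.129, -3.138, 0.001]
ft_force: [0.4, -0.5, -2.5]
finger_gap: 0.117
```

```bash
python3 - <<'E'
from fwd import *
sync()
for w in((5,1,0),(5,0,0),(5,-.5,0)): tgt(*w)
E
```

```text
t 25.1 heel s,h,tilt (np.float64(4.59), np.float64(3.12), np.float64(0.06)) f [ 0.4 -0.5 -2.5] q3 -0.28
(5, 1, 0) offset cm [-0.039 -0.011  0.209] turn [-0.001 -0.001 -0.002]
(5, 0, 0) offset cm [-0.039 -0.011  0.309] turn [-0.001 -0.001 -0.002]
(5, -0.5, 0) offset cm [-0.039 -0.011  0.359] turn [-0.001 -0.001 -0.002]
```

Level, no contact forces, heel 3 mm above the lip. I'll lower it onto the lip.

Request:
move_arm --jaw '[0,0,0,0,0,0,0]' --offset '[[0,0,0.05],[0,0,0.1],[0,0,0.15],[0,0,0.2],[0,0,0.25],[0,0,0.28],[0,0,0.28]]' --turn '[[0,0,0],[0,0,0],[0,0,0],[0,0,0],[0,0,0],[0,0,0],[0,0,0]]'

```text
time_s: 25.8
tcp_pos: [534.7, 149.1, 218.3]
tcp_rot: [-0.128, -3.137, 0.001]
ft_force: [0.6, -0.5, -2.6]
finger_gap: 0.11
```

Request:
move_arm --jaw '[0,0,0,0]' --offset '[[0,0,0.03],[0,0,0.06],[0,0,0.06],[0,0,0.06]]' --turn '[[0,0,0],[0,0,0],[0,0,0],[0,0,0]]'

```text
time_s: 26.2
tcp_pos: [534.8, 149.1, 218.0]
tcp_rot: [-0.128, -3.138, 0.0]
ft_force: [-0.2, -0.5, -0.1]
finger_gap: 0.11
```

```bash
python3 - <<'E'
from fwd import *
sync()
E
```

```text
t 26.2 heel s,h,tilt (np.float64(4.93), np.float64(0.08), np.float64(0.06)) f [-0.2 -0.5 -0.1] q3 -0.283
```

Request:
move_arm --jaw '[0,0.1,0.13,0.16,0.2,0.26,0.32,0.36,0.36,0.36]' --offset '[[0,0,0.03],[0,0,0.03],[0,0,0.03],[0,0,0.03],[0,0,0.03],[0,0,0.03],[0,0,0.03],[0,0,0.03],[0,0,0.03],[0,0,0.03]]' --turn '[[0,0,0],[0,0,0],[0,0,0],[0,0,0],[0,0,0],[0,0,0],[0,0,0],[0,0,0],[0,0,0],[0,0,0]]' --squeeze 8

```text
time_s: 27.2
tcp_pos: [534.6, 149.1, 217.4]
tcp_rot: [-0.128, -3.138, 0.001]
ft_force: [0.7, -0.6, -0.1]
finger_gap: 0.357
```

```bash
python3 - <<'E'
from fwd import *
where()
a=snap('scene','sceneR')[110:310,270:480]; b=snap('side','sideR')[60:260,200:410]
cv2.imwrite('pics/R.png',np.hstack([cv2.resize(a,(400,381),interpolation=3),cv2.resize(b,(400,381),interpolation=3)]))
E
```

```text
t 27.2 heel s,h,tilt (np.float64(4.69), np.float64(-0.5), np.float64(0.09)) f [ 0.7 -0.6 -0.1] q3 -0.284
```

View pics/R.png

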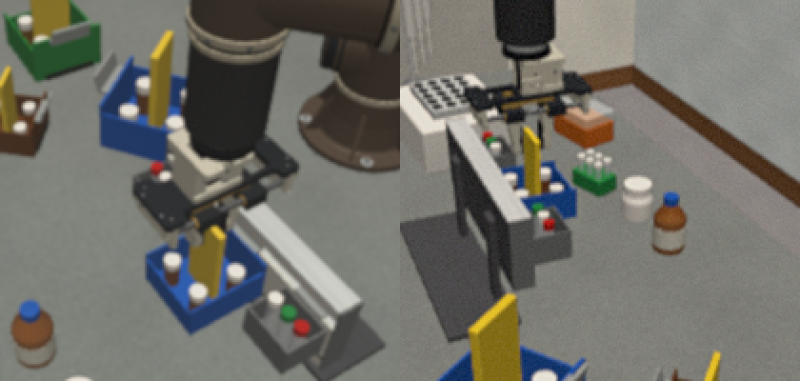

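The bin hangs level between the trays (left panel about 205,275), with the fingers open on both sides of the rib. Retracting straight up.

Request:
move_arm --jaw '[0.36,0.36,0.36,0.36,0.36,0.36,0.36,0.36,0.36,0.36]' --offset '[[0,0,-0.5],[0,0,-1.5],[0,0,-2.5],[0,0,-4],[0,0,-6],[0,0,-8.5],[0,0,-11],[0,0,-13],[0,0,-13],[0,0,-13]]' --turn '[[0,0,0],[0,0,0],[0,0,0],[0,0,0],[0,0,0],[0,0,0],[0,0,0],[0,0,0],[0,0,0],[0,0,0]]'

```text
time_s: 28.3
tcp_pos: [534.9, 149.2, 348.4]
tcp_rot: [-0.128, -3.139, -0.001]
ft_force: [-0.5, -0.4, -0.6]
finger_gap: 0.356
```

```bash
python3 - <<'E'
from fwd import *
where(); np.set_printoptions(precision=1,suppress=True)
a=snap('scene','sceneE'); b=snap('side','sideE')
for n,i in(('R',cv2.imread('pics/sceneR.png')),('E',a)):
    m=cv2.inRange(cv2.cvtColor(i,cv2.COLOR_BGR2HSV),(105,150,40),(125,255,255)); m[:, :340]=0; m[:215]=0; m[:,420:]=0
    y,x=np.nonzero(m); print(n,'bin blue px centroid',x.mean(),y.mean(),len(x))
z=cv2.imread('pics/scene0.png')
for nm,(x0,y0,x1,y1) in dict(bottle=(265,260,305,305),jar=(295,305,330,340),rack=(328,338,376,388)).items():
    print(nm,'mean abs diff',cv2.absdiff(z[y0:y1,x0:x1],a[y0:y1,x0:x1]).mean())
cv2.imwrite('pics/E.png',np.hstack([cv2.resize(a[110:310,270:480],(400,381),interpolation=3),cv2.resize(b[60:260,200:410],(400,381),interpolation=3)]))
E
```

```text
t 28.3 heel s,h,tilt (np.float64(5.0), np.float64(130.43), np.float64(0.05)) f [-0.5 -0.4 -0.6] q3 -0.069
R bin blue px centroid 378.8934198331789 259.062094531974 1079
E bin blue px centroid 378.46814159292035 257.70442477876105 1130
bottle mean abs diff 6.2662962962962965
jar mean abs diff 7.824761904761905
rack mean abs diff 6.667361111111111
```

View pics/E.png

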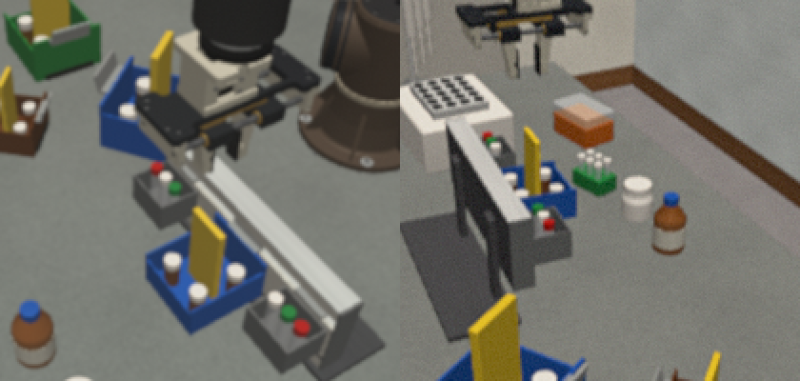

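The bin hangs level between the trays without support, and nothing else in the picture has moved. Handing in.

```bash
python3 -c "
from plant import arm
print(arm.hand_in())"
```

```text
the job is handed in; nothing more can be done
None
```

The small blue bin is hanging on the slatwall in the free space between the two trays, and I handed the job in at about 28 s. `hand_in` gives no verdict, so this rests on my own checks.

**How it went:**
- **Finding the groove:** I touched the bumper to the panel face and the hook's neck to the panel top. That put the lip about 13 mm above nominal; the highest reading was about 12 N of push.
- **Going in:** I went in at 32° front-up with no contact felt, rotated down to level, set the neck on the lip, opened the jaws and lifted clear.

**Last checks:**
- **Position:** before release the heel worked out at 4.9 mm before the face and at lip height, with the gripper level within 0.1°. Both come from the arm's pose, not from seeing the hook.
- **After letting go:** the bin stayed in place and looked level in both views. The tool force was near zero, and the bottle, jar and rack looked unmoved.

**What disagreed or failed:**
- **Tilt:** the prescribed 35° was out of reach because joint 3 hit its limit. I fitted the arm's geometry from its own readings and replanned at 32°, which left about 1.6 mm of clearance.
- **Off centre:** I shifted the bin about 10 mm along the panel to help the reach, so it hangs off the middle of the space, well inside the 45 mm allowed.
- **Grip height:** the jaws finished closing as the lift began, so the grip sits a few millimetres off plan. The touches allowed for that.

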